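Fetch the shoe last from behind the cream bottles

ROBOT

A 6-joint arm with a two-finger parallel gripper is mounted at the origin on the work surface. World frame = base frame: x ahead of the robot, y to its left, z up, the work surface at z = 0. Lengths are in m, angles in rad, forces in N, time in s.
With the tool pointing down it reaches from about 0.375 to 0.9 m from the base axis. Payload 3.1 kg.
Tool frame: the origin (TCP) lies on the mounting face of the last link; the fingertips stand 173 mm ahead of it and the grasp point (between the pads) lies 155 mm ahead of it (env.finger_overhang is the distance from the TCP to the fingertips, in m); z points along the fingers, y is the direction in which the jaws open and shut (so a half turn about z gives the same grasp; the last joint's range is limited). The gripper opens to 85 mm and grips with 20 to 120 N. Pads are 22 mm wide; open, the fingers measure 114 mm over their backs; the gripper's body (76 mm by 85 mm) begins 54 mm behind the grasp point. The pads swing forward as they close: fully open they stand 13 mm farther back than shut.
Start: joints at [-1.302, 0.527, 1.433, -0, 1.181, -0.178], TCP at [0.27, -0.564, 0.405] pointing down, gripper open.
Joint ranges: [-3.08, 3.08], [-0.75, 2.2], [0.22, 2.44], [-1.43, 4.57], [0, 2.65], [-2.85, 2.85]. Speed limits (rad/s): [2.79, 2.79, 3.14, 3.14, 3.14, 3.14].

INTERFACE

Orientations are given as a 3x3 rotation matrix whose columns are the frame's x, y, z axes.
In Python, from bench import env gives the robot as it stands.
- The arm moves only by the shell command python3 -m inch 'ROWS' [FORCE]. ROWS is JSON, a list of rows, each an object with "fingers": the opening, from -1 (shut) to 1 (fully open); "dp": the shift along the tool's x, y, z in units of 60 mm (1.0 is 60 mm), a list of three; "turn": the turn about the tool's z in units of 8 degrees (1.0 is 8 degrees). In form: [{"fingers": fingers, "dp": [dx, dy, dz], "turn": turn}, ...]. A call has 1 to 20 rows; each row shifts and turns the commanded pose from where the row before left it, along the tool's axes as they then stand; what a row does not reach is not made up. A row lasts 1/8 s, in which the tool goes at most 62.5 mm and 10.7 degrees, less where a joint would pass 70% of its speed; a pose out of reach is approached as far as the arm can. A call is refused whole if a number of a shift passes 1 or a number of a turn 1, either way. A call with a gripper value outside its range is refused whole. The fingers move at their own pace and stop on an object; FORCE is the grip in N (left out, the last holds). Time passes only in rows, so rows that do not move let the fingers close. It gives the time, the measured TCP pose, the force and the opening at its end, in the units of the state.
- env.state(): the state, without advancing time (a new reading comes with each control period).
- env.get_image(name): name is "scene" or "side" or "wrist"; returns a dict with "img" (384x512x3 uint8, red, green, blue), "mtx" (3x3 intrinsics, pixels), "dist" ([k1, k2, p1, p2, k3] as OpenCV has them; the pictures are not rectified), "rvec" (rotation vector, rad) and "tvec" (3), from world to camera coordinates, as OpenCV has them. Camera axes: x right, y down, z forward; pixel columns grow to the right and rows downward; lengths in m; the calibration is good to about 2 mm. A picture is of the moment at which its call begins. There is no depth.
- env.hand_in(): hands the job in, once; it reports no verdict.
The state is a dict: "time_s": time; "qpos": joint angles; "joint_vel": joint speeds; "joint_efforts": joint torques, N m; "eef_pos": TCP position; "eef_rot": TCP orientation; "contact_force": force on the tool from outside, world axes, zero at the start; "ft_torque": the same for the moment, N m; "grip_width": finger opening in m.
Only numpy, scipy, OpenCV 4.12 (cv2) and the standard library are available. Lean on these libraries where they do the work, as an engineer would, in place of code of your own. Each camera call takes 0.05 s, during which the arm holds its last target. There are 200 camera calls.

TASK

The shoe last lies on the wooden stand behind a row of three shoe-cream bottles, as seen from the robot. First stand all three bottles in the blue tray without shifting the last, then fetch the last and lay it sole down on the cork mat, centred and lengthwise (toe either way), and only then put every bottle back, standing wholly on the disc of its own colour. Never tip a bottle over, and leave the glass jar where it is.

Things in the scene. Friction and masses are not known exactly. Their poses are not given: they have to be found in the camera images.
- bottle_red: red bottle of shoe cream, red cap: upright cylinder 44 mm in diameter to a height of 96 mm, paper label round it from 30 to 60 mm, cap 34 mm in diameter above, 120 mm high in all, about 0.14 kg, plain rigid. Origin at the centre of its underside, z up its axis. Starts on the red disc; bottles start 84 mm apart in a row.
- bottle_green: green bottle of shoe cream, green cap: upright cylinder 44 mm in diameter to a height of 96 mm, paper label round it from 30 to 60 mm, cap 34 mm in diameter above, 120 mm high in all, about 0.14 kg, plain rigid. Origin at the centre of its underside, z up its axis. Starts on the green disc; bottles start 84 mm apart in a row.
- bottle_yellow: yellow bottle of shoe cream, yellow cap: upright cylinder 44 mm in diameter to a height of 96 mm, paper label round it from 30 to 60 mm, cap 34 mm in diameter above, 120 mm high in all, about 0.14 kg, plain rigid. Origin at the centre of its underside, z up its axis. Starts on the yellow disc; bottles start 84 mm apart in a row.
- disc_red: flat red disc fixed on the stand, 70 mm in diameter, 3 mm thick: the place of the red bottle. Origin at the centre of its underside, 8 mm above the table; z up. The stand is a wooden board 220 x 310 mm, rims 28 mm high behind and at the sides, open to the robot.
- disc_green: flat green disc fixed on the stand, 70 mm in diameter, 3 mm thick: the place of the green bottle. Origin at the centre of its underside, 8 mm above the table; z up. The stand is a wooden board 220 x 310 mm, rims 28 mm high behind and at the sides, open to the robot.
- disc_yellow: flat yellow disc fixed on the stand, 70 mm in diameter, 3 mm thick: the place of the yellow bottle. Origin at the centre of its underside, 8 mm above the table; z up. The stand is a wooden board 220 x 310 mm, rims 28 mm high behind and at the sides, open to the robot.
- last: off-white shoe last, sole down, 210 mm long (x: heel -105, toe +105), 72 wide at the ball (x 50), 82 high at the heel, 46 at the ball; 0.35 kg, centre of mass x -12. Grip across y at x -14: sides parallel, 48 apart, for x -45 to 15, 10 to 50 above the sole. Origin on the sole at mid-length; x to the toe, z up. Starts on the stand (sole 8 above table), parallel to and 95 mm behind the bottle row.
- mat: fixed cork work mat 250 x 120 mm, 4 mm thick. Origin at the centre of its underside, on the table; x along its length, z up.
- tray: fixed blue open tray 270 x 120 mm outside, walls 4 mm thick and 20 mm high, inner floor 4 mm above the table. Origin at the centre of its underside; x along its length, z up. Empty at the start.
- tack_jar: bystander: glass jar with a steel lid, 56 mm in diameter, 75 mm high, standing on the table beyond the stand. Origin at the centre of its underside.
Things that resemble listed ones, but are neither listed nor needed, are in the scene too. Of the things like the bottle_green, leave any that is purple; of the rest the smaller one is meant.

How it is judged:
On the way, in this order (a step that is already met when the one before it is completed fails the run):
1. all three bottles stand in the tray, the last has not been shifted (25 mm) (x of bottle_red in the frame of tray between -0.125 and 0.125 m and y of bottle_red in the frame of tray between -0.05 and 0.05 m and z of each of bottle_red, bottle_green, bottle_yellow in the frame of tray below 0.012 m and angle between each of bottle_red, bottle_green, bottle_yellow's own z axis and vertical below 0.1 rad and linear speed of each of bottle_red, bottle_green, bottle_yellow below 0.03 m/s and x of bottle_green in the frame of tray between -0.125 and 0.125 m and y of bottle_green in the frame of tray between -0.05 and 0.05 m and x of bottle_yellow in the frame of tray between -0.125 and 0.125 m and y of bottle_yellow in the frame of tray between -0.05 and 0.05 m and distance of last from where it was at the start of the episode below 0.025 m), for 0.2 s.
2. the last lies centred and lengthwise on the mat while all bottles still stand in the tray (x of bottle_red in the frame of tray between -0.125 and 0.125 m and y of bottle_red in the frame of tray between -0.05 and 0.05 m and z of each of bottle_red, bottle_green, bottle_yellow in the frame of tray below 0.012 m and angle between each of bottle_red, bottle_green, bottle_yellow, last's own z axis and vertical below 0.1 rad and linear speed of each of bottle_red, bottle_green, bottle_yellow, last below 0.03 m/s and x of bottle_green in the frame of tray between -0.125 and 0.125 m and y of bottle_green in the frame of tray between -0.05 and 0.05 m and x of bottle_yellow in the frame of tray between -0.125 and 0.125 m and y of bottle_yellow in the frame of tray between -0.05 and 0.05 m and horizontal distance between last and mat below 0.015 m and z of last in the frame of mat below 0.01 m and angle between the x axis of last and the x axis of mat, either way round below 0.18 rad), for 0.2 s.
At the end, for the whole second after the job is handed in: Each bottle stands upright and still on the disc of its own colour, centre within 13 mm of the disc's; the last lies sole down and still on the mat, centre within 15 mm of the mat's, lengthwise within 0.18 rad (toe either way) (horizontal distance between bottle_red and disc_red below 0.013 m and z of bottle_red in the frame of disc_red below 0.008 m and angle between each of bottle_red, bottle_green, bottle_yellow, last's own z axis and vertical below 0.1 rad and linear speed of each of bottle_red, bottle_green, bottle_yellow, last below 0.03 m/s and horizontal distance between bottle_green and disc_green below 0.013 m and z of bottle_green in the frame of disc_green below 0.008 m and horizontal distance between bottle_yellow and disc_yellow below 0.013 m and z of bottle_yellow in the frame of disc_yellow below 0.008 m and horizontal distance between last and mat below 0.015 m and z of last in the frame of mat below 0.01 m and angle between the x axis of last and the x axis of mat, either way round below 0.18 rad); the robot touches nothing.
It fails at once if a bottle is tipped over (more than 0.7 rad) (angle between any of bottle_red, bottle_green, bottle_yellow's own z axis and vertical above 0.7 rad).
It fails at once if the glass jar is moved by more than 30 mm (distance of tack_jar from where it was at the start of the episode above 0.03 m).
It also fails if it takes over 144 s, if anything falls off the work surface, if the arm or the gripper's body presses on something with over 40 N, if the wrist force passes 120 N, or if a joint passes its speed limit or range.

## Working session

There is one attempt and no reset: what is moved stays moved. The work goes in short steps, Python scripts to look and compute and a shell command to move; the robot and the scene stay as the last step left them, time stands still between calls to the robot, and variables do not carry over. Pictures are saved under pics/ and viewed, about 12 in all and at most 16, crops included, and the job is handed in when it is done.

```bash
ls; mkdir -p pics
cat > h.py <<'E'
import numpy as np, cv2
from bench import env
def grab(n,save=None):
    d=env.get_image(n); 
    if save: cv2.imwrite('pics/'+save,cv2.cvtColor(d['img'],cv2.COLOR_RGB2BGR))
    return d
def ray(d,uv):
    R,_=cv2.Rodrigues(np.array(d['rvec'],float)); t=np.array(d['tvec'],float).ravel()
    p=cv2.undistortPoints(np.array(uv,float).reshape(-1,1,2),np.array(d['mtx'],float),np.array(d['dist'],float)).reshape(-1,2)
    v=np.c_[p,np.ones(len(p))]@R
    return -R.T@t,v
def plane(d,uv,z):
    c,v=ray(d,uv); return c+v*((z-c[2])/v[:,2])[:,None]
def proj(d,P):
    return cv2.projectPoints(np.array(P,float).reshape(-1,1,3),np.array(d['rvec'],float),np.array(d['tvec'],float),np.array(d['mtx'],float),np.array(d['dist'],float))[0].reshape(-1,2)
E
python3 - <<'E'
from h import *
a=grab('scene');b=grab('side')
im=np.hstack([a['img'],b['img']])
for n,d in(('scene',a),('side',b)):
    cv2.imwrite(f'pics/{n}0.png',cv2.resize(cv2.cvtColor(d['img'],cv2.COLOR_RGB2BGR),(800,600)))
    print(n,ray(d,[[256,192]]))
s=env.state();print(s)
E
```

```text
pics
scene (array([0.98149436, 0.4388754 , 0.84653739]), array([[-0.41498945, -0.43289391, -0.80028958]]))
side (array([ 0.29945408, -0.46373094,  0.68207716]), array([[ 0.34525274,  0.54644656, -0.76307227]]))
{'time_s': 0.1, 'qpos': array([-1.30247582e+00,  5.28362431e-01,  1.43377837e+00, -9.04885728e-08,
        1.18139846e+00, -1.78530681e-01]), 'joint_vel': array([-8.87748004e-05, -4.26742291e-03, -2.67887378e-03, -1.25518633e-03,
       -5.21221666e-04, -1.78390522e-03]), 'joint_efforts': array([-5.38150489e-04, -4.43305671e+01, -1.78586429e+01, -2.54377665e-04,
        3.91471855e-03, -1.10226205e-05]), 'eef_pos': array([ 0.2700053 , -0.56332272,  0.40383643]), 'eef_rot': array([[ 9.01812335e-01,  4.32127580e-01, -5.16148946e-04],
       [ 4.32127750e-01, -9.01810448e-01,  1.87692507e-03],
       [ 3.45602578e-04, -1.91567647e-03, -9.99998105e-01]]), 'contact_force': array([ 0.4842001 , -0.66502224,  0.39594234]), 'ft_torque': array([ 0.03990281, -0.02599579, -0.01313303]), 'grip_width': 0.08555873568879051}
```

View pics/scene0.png

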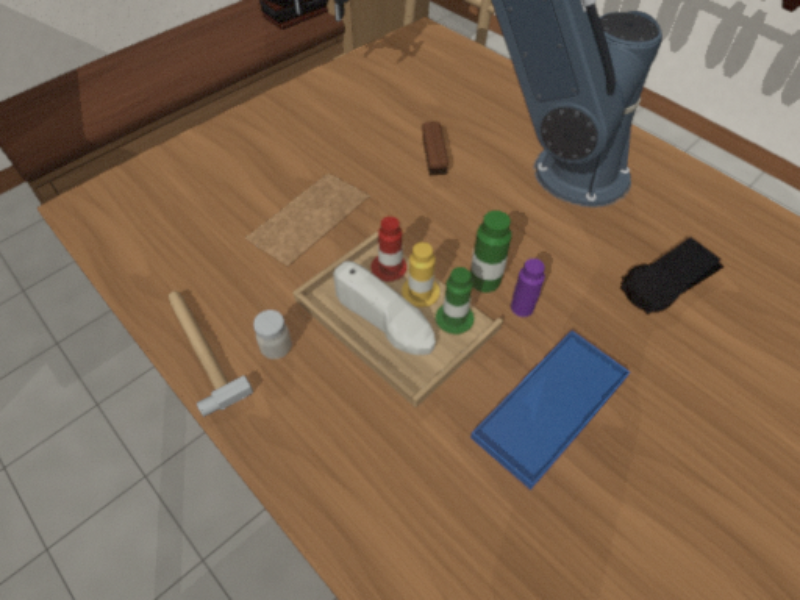

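View pics/side0.png

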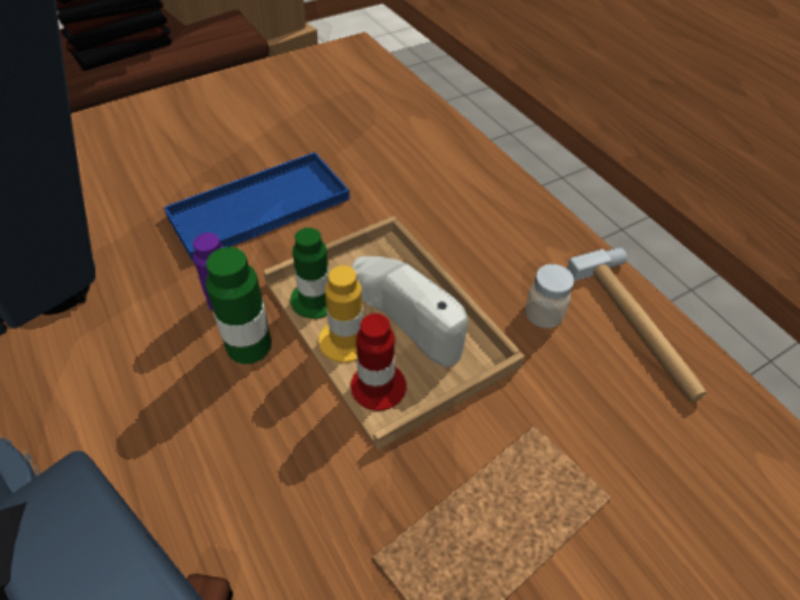

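Green candidates, at 800-wide scene pixels:
- Big green bottle, (490,250).
- Small green bottle on the green disc, (457,298). This is the one I choose, since it is the smaller of the non-purple ones and stands on the disc.
- Purple bottle, (528,288). Leave it.

Red is at (390,248) and yellow at (421,272). The last is at (385,305), mat at (308,219), tray at (550,405) and jar at (272,335).

```bash
cat > m.py <<'E'
from h import *
a=grab('scene');b=grab('side')
def comps(d,lo,hi,mn=60):
    h=cv2.cvtColor(d['img'],cv2.COLOR_RGB2HSV); m=cv2.inRange(h,lo,hi)
    n,l,s,c=cv2.connectedComponentsWithStats(m); 
    return [(s[i].tolist(),c[i].round(1).tolist(),l==i) for i in range(1,n) if s[i][4]>=mn]
def tri(p,q):
    c1,v1=ray(a,[p]);c2,v2=ray(b,[q]);v1=v1[0];v2=v2[0]
    t=np.linalg.lstsq(np.c_[v1,-v2],c2-c1,rcond=None)[0]
    x,y=c1+t[0]*v1,c2+t[1]*v2; return (x+y)/2,np.linalg.norm(x-y)
E
python3 - <<'E'
from m import *
C=dict(red=((0,170,60),(4,255,255)),yel=((19,150,90),(30,255,255)),grn=((45,120,30),(75,255,255)),blue=((100,120,40),(118,255,255)),white=((0,0,120),(179,45,255)))
for n,(lo,hi) in C.items():
    for nm,d in(('scene',a),('side',b)):
        for s,c,_ in comps(d,lo,hi): print(n,nm,s,c)
# crops
A=cv2.resize(a['img'][110:260,180:360],None,fx=4.4,fy=4,interpolation=cv2.INTER_CUBIC)
cv2.imwrite('pics/crop1.png',A[:,:,::-1])
E
```

```text
red scene [243, 139, 14, 22, 215] [249.0, 149.1]
red side [229, 201, 23, 36, 629] [240.0, 217.7]
red side [225, 236, 35, 27, 487] [242.4, 251.2]
yel scene [263, 155, 15, 24, 242] [270.0, 166.5]
yel side [208, 170, 24, 35, 659] [219.3, 187.3]
yel side [203, 208, 26, 24, 391] [215.4, 221.4]
grn scene [305, 135, 22, 33, 514] [315.8, 150.9]
grn scene [286, 171, 16, 23, 171] [294.4, 180.3]
grn side [188, 146, 21, 33, 574] [198.0, 162.4]
grn side [132, 158, 35, 50, 1342] [148.5, 183.0]
grn side [186, 185, 23, 19, 290] [197.1, 195.2]
grn side [144, 214, 29, 19, 264] [159.2, 225.2]
blue scene [302, 213, 100, 99, 4570] [351.5, 260.9]
blue side [106, 98, 117, 67, 3725] [164.8, 129.1]
white scene [0, 0, 153, 65, 4919] [50.7, 20.8]
white scene [374, 0, 138, 107, 7930] [466.2, 41.1]
white scene [275, 2, 30, 24, 302] [289.5, 13.4]
white scene [311, 20, 15, 17, 155] [317.7, 27.6]
white scene [401, 63, 111, 75, 1584] [459.0, 101.1]
white scene [0, 118, 27, 36, 636] [10.9, 134.5]
white scene [0, 142, 47, 42, 1107] [21.9, 161.9]
white scene [242, 161, 15, 9, 88] [249.0, 165.3]
white scene [303, 163, 2
[... 230 characters left out ...]
e scene [0, 188, 214, 196, 22425] [81.9, 302.3]
white scene [284, 193, 16, 10, 108] [290.9, 198.0]
white scene [162, 198, 21, 31, 460] [172.2, 212.5]
white scene [126, 241, 34, 25, 377] [143.1, 252.8]
white scene [0, 301, 46, 83, 1962] [14.9, 354.1]
white scene [102, 361, 44, 23, 541] [125.0, 375.5]
white side [198, 3, 261, 189, 7508] [340.0, 97.4]
white side [226, 164, 73, 49, 1495] [264.2, 185.5]
white side [343, 169, 25, 18, 344] [354.9, 177.6]
white side [431, 177, 78, 62, 2127] [470.1, 206.7]
white side [341, 189, 23, 8, 85] [352.7, 192.9]
white side [139, 205, 21, 16, 185] [149.3, 213.6]
white side [495, 220, 17, 27, 242] [505.7, 232.1]
white side [482, 233, 30, 35, 465] [499.0, 247.8]
```

View pics/crop1.png

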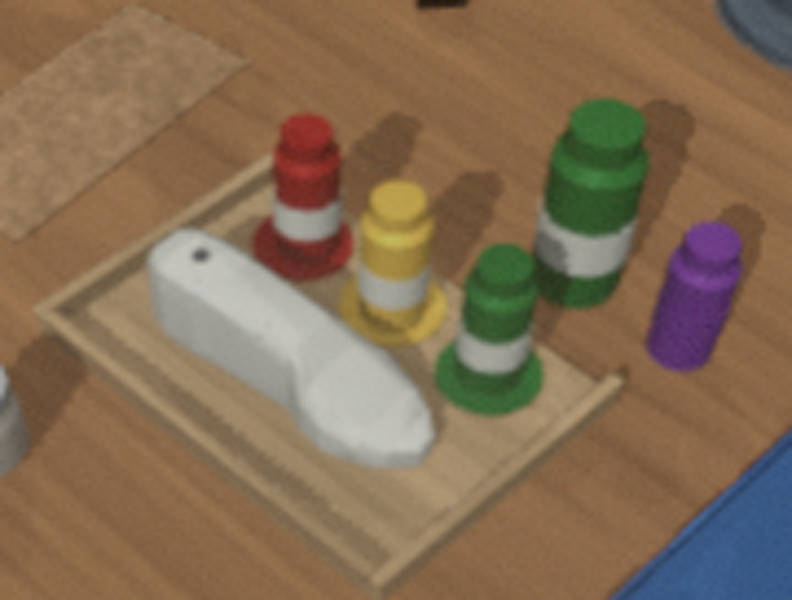

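The crop confirms the choice: the small green bottle stands on the green disc at crop (490,330), the large lookalike is at (595,200), purple is at (697,295), and the last's heel points to the red end. Next I triangulate.

Run:
```python
from m import *
np.set_printoptions(precision=4,suppress=True)
up=dict(red=([249,149.1],[240,217.7]),yel=([270,166.5],[219.3,187.3]),grn=([294.4,180.3],[198,162.4]),big=([315.8,150.9],[148.5,183]))
B={}
for n,(p,q) in up.items():
    X,e=tri(p,q); B[n]=X; print(n,X,round(e,4))
d=B['grn']-B['red'];print('row len',np.hypot(*d[:2]),'yaw',np.degrees(np.arctan2(d[1],d[0])))
lab=dict(red=[249,165.3],yel=[268.6,182.3],grn=[290.9,198])
for n,p in lab.items(): print('label',n,plane(a,[p],.056)[0])
# purple in scene/side
P=[comps(x,(125,90,30),(160,255,255),40) for x in(a,b)]
for x in P: print([(s,c) for s,c,_ in x])
# tray, scene: outer top rim quad
for d,z in((a,.02),(b,.02)):
    m=max(comps(d,(100,120,40),(118,255,255)),key=lambda t:t[0][4])[2].astype(np.uint8)
    h=cv2.convexHull(cv2.findContours(m,0,2)[0][0]); q=cv2.approxPolyDP(h,6,True).reshape(-1,2)
    W=plane(d,q,z)[:,:2]; print('tray',q.tolist(),W.tolist(),cv2.minAreaRect(plane(d,h.reshape(-1,2),z)[:,:2].astype(np.float32)*1000))
# mat from viewed corners
q=np.array([(332,177),(369,199),(290,263),(248,235)])*.64
W=plane(a,q,.004)[:,:2];print('mat',W,W.mean(0),cv2.minAreaRect(W.astype(np.float32)*1000))
# stand corners in crop: rim top z .028
q=np.array([(40,312),(378,585),(620,380),(272,160)])/[4.4,4]+[180,110]
print('stand',plane(a,q,.028)[:,:2])
m=[t for t in comps(a,(0,0,120),(179,45,255)) if t[0][:2]==[213,167]][0][2].astype(np.uint8)
h=cv2.convexHull(cv2.findContours(m,0,2)[0][0]).reshape(-1,2)
print('jar',plane(a,[[172.2,212.5]],.04))
q=np.array([(200,255),(165,300),(420,455),(415,400)])/[4.4,4]+[180,110]
print('last heel hole z90, heel bottom z8?, toe z8..',plane(a,q[:1],.09),plane(a,q[1:],.02))
```

```text
red [ 0.5068 -0.0858  0.102 ] 0.0005
yel [ 0.5082 -0.0019  0.0997] 0.0008
grn [0.499  0.0764 0.1031] 0.0046
big [0.3917 0.0558 0.1209] 0.0011
row len 0.16235601369793226 yaw 92.7206270602161
label red [ 0.5207 -0.0717  0.056 ]
label yel [0.5233 0.0107 0.056 ]
label grn [0.5173 0.0895 0.056 ]
[([327, 166, 22, 36, 512], [337.8, 183.6])]
[([123, 149, 20, 50, 348], [130.6, 163.6])]
tray [[367, 213], [401, 239], [339, 311], [303, 277]] [[0.38123656564178887, 0.2505622596706426], [0.38218535440089374, 0.36135788903644384], [0.6480423414661984, 0.36965532724679606], [0.6462143516400403, 0.25597832000224335]] ((514.9517822265625, 308.1209411621094), (273.2331848144531, 117.42464447021484), 1.787121295928955)
tray [[222, 121], [122, 164], [106, 135], [199, 98]] [[0.6445982723411554, 0.2538187335596514], [0.37685870545601896, 0.23347958576886313], [0.37432780266705223, 0.34872828622170665], [0.6353167549679949, 0.36868103063113106]] ((509.12213134765625, 297.39794921875), (270.33453369140625, 136.48870849609375), 1.764587163925171)
mat [[ 0.4212 -0.3658]
 [ 0.4083 -0.2572]
 [ 0.6388 -0.2281]
 [ 0.6563 -0.347 ]] [ 0.5311 -0.2995] ((531.8876953125, -302.1336364746094), (235.5565643310547, 120.14546203613281), 7.18137788772583)
stand [[ 0.6853 -0.1434]
 [ 0.6757  0.1574]
 [ 0.4582  0.1495]
 [ 0.4784 -0.1504]]
jar [[ 0.7722 -0.1     0.04  ]]
last heel hole z90, heel bottom z8?, toe z8.. [[ 0.607 -0.071  0.09 ]] [[ 0.6162 -0.1019  0.02  ]
 [ 0.5875  0.1036  0.02  ]
 [ 0.5586  0.0704  0.02  ]]
```

```bash
cat >> h.py <<'E'
def to(x,y,z,phi=None):
    "grasp point target -> tool units (dx,dy,dz) and turn (do the turn first)"
    s=env.state(); R=np.array(s['eef_rot']); p=np.array(s['eef_pos']); g=p+R[:,2]*.155
    cur=np.degrees(np.arctan2(R[1,0],R[0,0])); ph=cur if phi is None else phi
    c,q=np.cos(np.radians(ph)),np.sin(np.radians(ph)); T=np.array([[c,q,0],[q,-c,0],[0,0,-1]]).T
    T=np.array([[c,q,0],[q,-c,0],[0,0,-1]])
    d=(np.array([x,y,z])-g)
    print('t',round(s['time_s'],2),'grasp',g.round(4),'phi',cur.round(2),'w',round(s['grip_width'],4),'units',(T.T@d/.06).round(3),'turn',round((cur-ph)/8,3),'mm',(d*1000).round(1))
E
python3 -m inch '[{"fingers":1,"dp":[0,0,0],"turn":-1},{"fingers":1,"dp":[0,0,0],"turn":-1},{"fingers":1,"dp":[0,0,0],"turn":-1},{"fingers":1,"dp":[0,0,0],"turn":-1},{"fingers":1,"dp":[0,0,0],"turn":-1},{"fingers":1,"dp":[0,0,0],"turn":-1},{"fingers":1,"dp":[0,0,0],"turn":-1},{"fingers":1,"dp":[0,0,0],"turn":-1},{"fingers":1,"dp":[0,0,0],"turn":-0.35},{"fingers":1,"dp":[0,0,0],"turn":0}]'
python3 -m inch '[{"fingers":1,"dp":[0.8,0.3,0],"turn":0},{"fingers":1,"dp":[0.8,0.3,0],"turn":0},{"fingers":1,"dp":[0.8,0.3,0],"turn":0},{"fingers":1,"dp":[0.8,0.3,0],"turn":0},{"fingers":1,"dp":[0.8,0.3,0],"turn":0},{"fingers":1,"dp":[0.8,0.3,0],"turn":0},{"fingers":1,"dp":[0.8,0.3,0],"turn":0},{"fingers":1,"dp":[0.8,0.3,0],"turn":0},{"fingers":1,"dp":[0.8,0.3,0],"turn":0},{"fingers":1,"dp":[0.8,0.3,0],"turn":0},{"fingers":1,"dp":[0.8,0.3,0],"turn":0},{"fingers":1,"dp":[0.6,0.3,0],"turn":0},{"fingers":1,"dp":[0,0,0],"turn":0},{"fingers":1,"dp":[0,0,0],"turn":0}]'
python3 - <<'E'
from h import *
to(.507,-.086,.25,92)
d=grab('wrist'); cv2.imwrite('pics/w1.png',cv2.resize(d['img'][:,:,::-1],(800,600)))
print(ray(d,[[256,192]]))
E
```

```text
time_s: 1.55
eef_pos: [0.2701, -0.5636, 0.4046]
eef_rot: [[-0.041, 0.999, -0.0], [0.999, 0.041, 0.0], [0.0, -0.0, -1.0]]
contact_force: [0.7, -0.7, 0.2]
grip_width: 0.0854
time_s: 3.3
eef_pos: [0.4621, 0.0088, 0.4047]
eef_rot: [[-0.042, 0.999, -0.0], [0.999, 0.042, -0.0], [-0.0, -0.0, -1.0]]
contact_force: [-0.7, 0.2, -0.5]
grip_width: 0.0854
t 3.3 grasp [0.462  0.0087 0.2497] phi 92.41 w 0.0854 units [-1.604  0.694 -0.005] turn 0.051 mm [ 45.  -94.7   0.3]
(array([0.45925575, 0.07912661, 0.37447265]), array([[ 0.03471588, -0.28918881, -0.95696746]]))
```

View pics/w1.png

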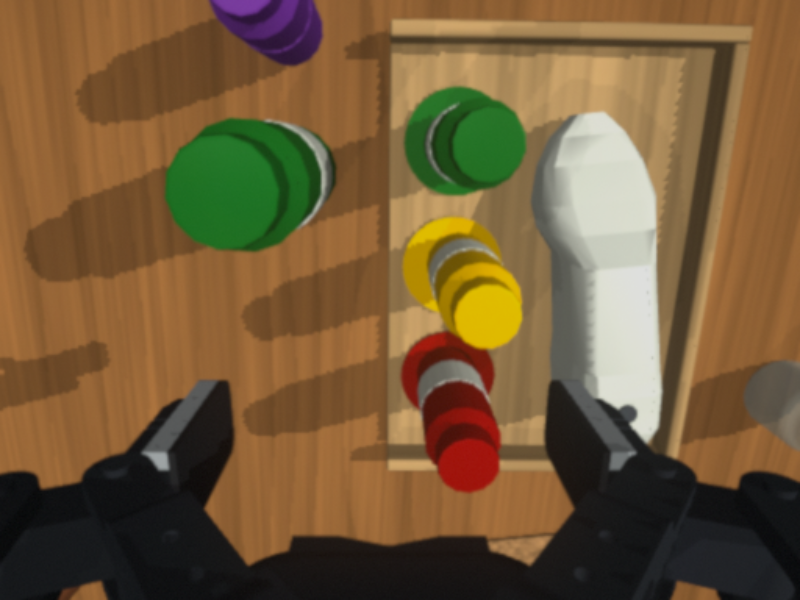

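The wrist picture shows cap tops at green (487,145), yellow (487,315) and red (468,465). The last lies to their right, toe at (597,112) and heel around (620,435). Big green is at (225,185) and purple at (270,20).

Run:
```python
from h import *
np.set_printoptions(precision=4,suppress=True)
d=grab('wrist'); k=.64
print('caps G Y R',plane(d,np.array([(487,145),(487,315),(468,465)])*k,.131)[:,:2])
h=cv2.cvtColor(d['img'],cv2.COLOR_RGB2HSV)
print('disc left extents at z.011 (centre = left+35mm)',plane(d,np.array([(405,140),(403,268),(402,375)])*k,.011)[:,:2])
print('disc far/near edges G top, Y top, R top',plane(d,np.array([(457,87),(450,217),(447,332)])*k,.011)[:,:2])
q=np.array([(392,20),(750,28),(388,470)])*k
print('stand FL(+y), BL(+y), F(-y) top rim',plane(d,q,.028)[:,:2])
print('last toe tip z~.03',plane(d,np.array([(597,112)])*k,.03),' waist sides z .058',plane(d,np.array([(551,300),(556,378),(658,300),(660,378)])*k,.05)[:,:2],'ball sides',plane(d,np.array([(535,195),(656,195)])*k,.025)[:,:2],'heel hole',plane(d,np.array([(628,412)])*k,.09)[:,:2])
print('big top c z.165',plane(d,np.array([(223,193)])*k,.165),'jar',plane(d,np.array([(775,395)])*k,.075))
```

```text
caps G Y R [[ 0.5031  0.0785]
 [ 0.5105 -0.0007]
 [ 0.5084 -0.0847]]
disc left extents at z.011 (centre = left+35mm) [[ 0.4703  0.0793]
 [ 0.4733 -0.0075]
 [ 0.4766 -0.0896]]
disc far/near edges G top, Y top, R top [[ 0.5021  0.1136]
 [ 0.5037  0.0298]
 [ 0.5078 -0.0541]]
stand FL(+y), BL(+y), F(-y) top rim [[ 0.4586  0.1479]
 [ 0.6751  0.1545]
 [ 0.4691 -0.1605]]
last toe tip z~.03 [[0.5878 0.1013 0.03  ]]  waist sides z .058 [[ 0.5677 -0.0153]
 [ 0.5781 -0.0696]
 [ 0.6371 -0.0124]
 [ 0.6487 -0.0669]] ball sides [[0.5565 0.0484]
 [0.6363 0.052 ]] heel hole [[ 0.6101 -0.0719]]
big top c z.165 [[0.3955 0.0562 0.165 ]] jar [[ 0.7105 -0.0647  0.075 ]]
```

```bash
python3 -m inch '[{"fingers":1,"dp":[0.57,0.37,0],"turn":0},{"fingers":1,"dp":[0.57,0.37,0],"turn":0},{"fingers":1,"dp":[0,0,0.9],"turn":0},{"fingers":1,"dp":[0,0,0.9],"turn":0},{"fingers":1,"dp":[0,0,0.85],"turn":0},{"fingers":1,"dp":[0,0,0],"turn":0},{"fingers":1,"dp":[0,0,0],"turn":0}]' 40
python3 - <<'E'
from h import *
to(.5035,.0785,.09)
d=grab('wrist'); cv2.imwrite('pics/w2.png',cv2.resize(d['img'][:,:,::-1],(640,480)))
E
```

```text
time_s: 4.28
eef_pos: [0.5045, 0.0783, 0.247]
eef_rot: [[-0.041, 0.999, 0.002], [0.999, 0.041, -0.0], [-0.0, 0.002, -1.0]]
contact_force: [-0.3, 0.3, 1.3]
grip_width: 0.0854
t 4.28 grasp [0.5048 0.0783 0.092 ] phi 92.32 w 0.0854 units [ 0.004 -0.022  0.033] turn 0.0 mm [-1.3  0.2 -2. ]
```

View pics/w2.png

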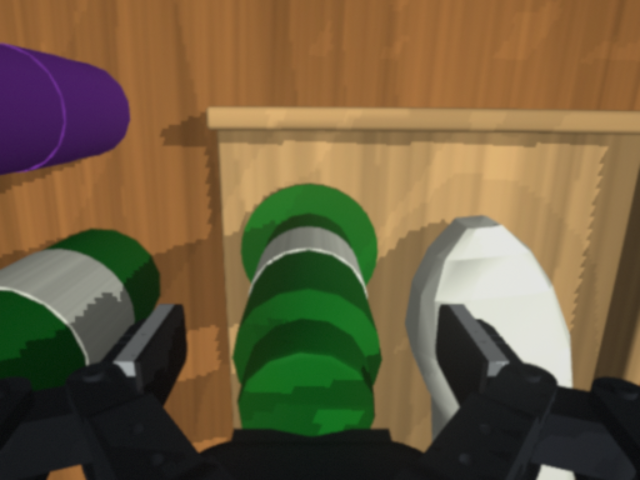

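```bash
python3 -m inch '[{"fingers":-1,"dp":[0,0,0.03],"turn":0},{"fingers":-1,"dp":[0,0,0],"turn":0},{"fingers":-1,"dp":[0,0,0],"turn":0},{"fingers":-1,"dp":[0,0,0],"turn":0},{"fingers":-1,"dp":[0,0,0],"turn":0},{"fingers":-1,"dp":[0,0,0],"turn":0},{"fingers":-1,"dp":[0,0,-0.3],"turn":0},{"fingers":-1,"dp":[0,0,-0.7],"turn":0},{"fingers":-1,"dp":[0,0,-0.8],"turn":0},{"fingers":-1,"dp":[0,0,-0.7],"turn":0},{"fingers":-1,"dp":[0.4,0.2,0],"turn":0},{"fingers":-1,"dp":[0.7,0.33,0],"turn":0},{"fingers":-1,"dp":[0.8,0.37,0],"turn":0},{"fingers":-1,"dp":[0.8,0.37,0],"turn":0},{"fingers":-1,"dp":[0.6,0.3,0],"turn":0},{"fingers":-1,"dp":[0.4,0.2,0],"turn":0},{"fingers":-1,"dp":[0,0,0],"turn":0},{"fingers":-1,"dp":[0,0,0],"turn":0},{"fingers":-1,"dp":[0,0,0],"turn":0}]' 40
python3 - <<'E'
from h import *
to(.602,.306,.09)
d=grab('wrist'); cv2.imwrite('pics/w3.png',cv2.resize(d['img'][:,:,::-1],(640,480)))
np.set_printoptions(precision=4,suppress=True)
h=cv2.cvtColor(d['img'],cv2.COLOR_RGB2HSV); m=cv2.inRange(h,(100,120,40),(118,255,255))
c=cv2.convexHull(max(cv2.findContours(m,0,2)[0],key=cv2.contourArea)); q=cv2.approxPolyDP(c,6,True).reshape(-1,2)
print(q.tolist(),plane(d,q,.02)[:,:2].tolist())
E
```

```text
time_s: 6.7
eef_pos: [0.6002, 0.3043, 0.3939]
eef_rot: [[-0.041, 0.999, -0.001], [0.999, 0.041, -0.001], [-0.001, -0.001, -1.0]]
contact_force: [0.2, -0.8, -2.0]
grip_width: 0.0433
t 6.7 grasp [0.6    0.3042 0.2389] phi 92.34 w 0.0433 units [0.028 0.034 2.481] turn 0.0 mm [   2.     1.8 -148.9]
[[296, 97], [290, 209], [44, 207], [27, 95]] [[0.6441320733957069, 0.36968320454991266], [0.647009917952456, 0.25317904480974934], [0.3809424896726804, 0.24410834869488848], [0.37839405777713425, 0.36140684635440695]]
```

View pics/w3.png

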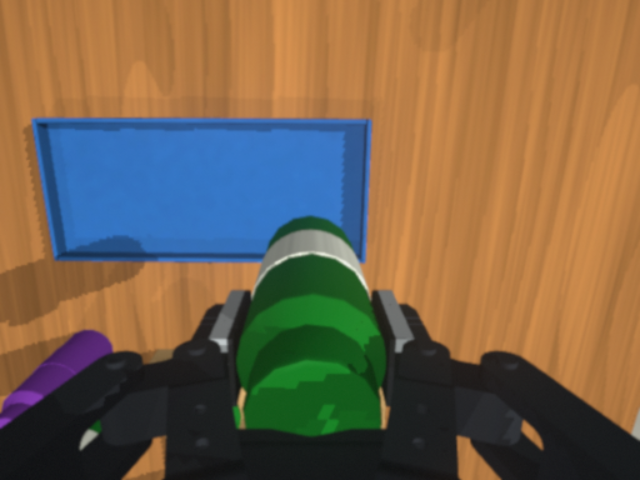

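Tray centre is (0.5126, 0.307), yaw 1.8°. Green goes down at the far end.

```bash
python3 -m inch '[{"fingers":-1,"dp":[0.09,0.13,0.6],"turn":0},{"fingers":-1,"dp":[0,0,0.8],"turn":0},{"fingers":-1,"dp":[0,0,0.6],"turn":0},{"fingers":-1,"dp":[0,0,0.3],"turn":0},{"fingers":-1,"dp":[0,0,0.15],"turn":0},{"fingers":-1,"dp":[0,0,0.12],"turn":0},{"fingers":-1,"dp":[0,0,0],"turn":0},{"fingers":-1,"dp":[0,0,0],"turn":0},{"fingers":0.2,"dp":[0,0,0],"turn":0},{"fingers":1,"dp":[0,0,0],"turn":0},{"fingers":1,"dp":[0,0,0],"turn":0},{"fingers":1,"dp":[0,0,0],"turn":0},{"fingers":1,"dp":[0,0,-0.4],"turn":0},{"fingers":1,"dp":[0,0,-0.9],"turn":0},{"fingers":1,"dp":[0,0,-0.9],"turn":0},{"fingers":1,"dp":[0,0,0],"turn":0},{"fingers":1,"dp":[0,0,0],"turn":0}]' 40
python3 - <<'E'
from h import *
to(.508,-.004,.09)
E
```

```text
time_s: 8.88
eef_pos: [0.6077, 0.311, 0.3715]
eef_rot: [[-0.042, 0.999, -0.001], [0.999, 0.042, -0.0], [-0.0, -0.001, -1.0]]
contact_force: [-0.2, -1.3, 0.5]
grip_width: 0.0856
t 8.88 grasp [0.6076 0.3109 0.2165] phi 92.4 w 0.0856 units [-5.175 -1.879  2.108] turn 0.0 mm [ -99.6 -314.9 -126.5]
```

```bash
python3 -m inch '[{"fingers":1,"dp":[-0.4,-0.15,0],"turn":0},{"fingers":1,"dp":[-0.8,-0.29,0],"turn":0},{"fingers":1,"dp":[-0.8,-0.29,0],"turn":0},{"fingers":1,"dp":[-0.8,-0.29,0],"turn":0},{"fingers":1,"dp":[-0.8,-0.29,0],"turn":0},{"fingers":1,"dp":[-0.8,-0.29,0],"turn":0},{"fingers":1,"dp":[-0.5,-0.18,0],"turn":0},{"fingers":1,"dp":[-0.275,-0.1,0],"turn":0},{"fingers":1,"dp":[0,0,0.7],"turn":0},{"fingers":1,"dp":[0,0,0.8],"turn":0},{"fingers":1,"dp":[0,0,0.6],"turn":0},{"fingers":1,"dp":[0,0,0],"turn":0},{"fingers":1,"dp":[0,0,0],"turn":0}]' 40
python3 - <<'E'
from h import *
to(.508,-.004,.09)
E
python3 -m inch '[{"fingers":-1,"dp":[0,0,0],"turn":0},{"fingers":-1,"dp":[0,0,0],"turn":0},{"fingers":-1,"dp":[0,0,0],"turn":0},{"fingers":-1,"dp":[0,0,0],"turn":0},{"fingers":-1,"dp":[0,0,0],"turn":0},{"fingers":-1,"dp":[0,0,0],"turn":0},{"fingers":-1,"dp":[0,0,-0.3],"turn":0},{"fingers":-1,"dp":[0,0,-0.7],"turn":0},{"fingers":-1,"dp":[0,0,-0.8],"turn":0},{"fingers":-1,"dp":[0,0,-0.8],"turn":0},{"fingers":-1,"dp":[0,0,-0.4],"turn":0},{"fingers":-1,"dp":[0,0,0],"turn":0},{"fingers":-1,"dp":[0,0,0],"turn":0}]' 40
python3 - <<'E'
from h import *
to(.5126,.307,.084)
E
```

```text
time_s: 10.5
eef_pos: [0.5089, -0.0036, 0.2461]
eef_rot: [[-0.042, 0.999, 0.0], [0.999, 0.042, 0.0], [-0.0, 0.0, -1.0]]
contact_force: [0.5, 0.5, -0.5]
grip_width: 0.0852
t 10.5 grasp [ 0.5089 -0.0036  0.0911] phi 92.43 w 0.0852 units [-0.007 -0.016  0.018] turn 0.0 mm [-0.9 -0.4 -1.1]
time_s: 12.12
eef_pos: [0.5077, -0.0037, 0.4245]
eef_rot: [[-0.042, 0.999, -0.003], [0.999, 0.042, 0.001], [0.001, -0.002, -1.0]]
contact_force: [0.3, 0.2, -1.0]
grip_width: 0.0429
t 12.12 grasp [ 0.5073 -0.0036  0.2695] phi 92.39 w 0.0429 units [5.169 0.304 3.092] turn 0.0 mm [   5.3  310.6 -185.5]
```

```bash
python3 -m inch '[{"fingers":-1,"dp":[0.4,0.03,0],"turn":0},{"fingers":-1,"dp":[0.75,0.05,0],"turn":0},{"fingers":-1,"dp":[0.8,0.05,0],"turn":0},{"fingers":-1,"dp":[0.8,0.05,0],"turn":0},{"fingers":-1,"dp":[0.8,0.05,0],"turn":0},{"fingers":-1,"dp":[0.75,0.04,0],"turn":0},{"fingers":-1,"dp":[0.5,0.03,0],"turn":0},{"fingers":-1,"dp":[0.37,0,0.4],"turn":0},{"fingers":-1,"dp":[0,0,0.8],"turn":0},{"fingers":-1,"dp":[0,0,0.8],"turn":0},{"fingers":-1,"dp":[0,0,0.6],"turn":0},{"fingers":-1,"dp":[0,0,0.25],"turn":0},{"fingers":-1,"dp":[0,0,0.15],"turn":0},{"fingers":-1,"dp":[0,0,0.08],"turn":0},{"fingers":-1,"dp":[0,0,0],"turn":0},{"fingers":-1,"dp":[0,0,0],"turn":0}]' 40
python3 - <<'E'
from h import *
to(.5126,.307,.084)
E
python3 -m inch '[{"fingers":0.2,"dp":[0,0,0],"turn":0},{"fingers":1,"dp":[0,0,0],"turn":0},{"fingers":1,"dp":[0,0,0],"turn":0},{"fingers":1,"dp":[0,0,0],"turn":0},{"fingers":1,"dp":[0,0,-0.4],"turn":0},{"fingers":1,"dp":[0,0,-0.9],"turn":0},{"fingers":1,"dp":[0,0,-0.9],"turn":0},{"fingers":1,"dp":[0,0,0],"turn":0},{"fingers":1,"dp":[0,0,0],"turn":0}]' 40
python3 - <<'E'
from h import *
to(.510,-.087,.091)
E
```

```text
time_s: 14.12
eef_pos: [0.5138, 0.307, 0.242]
eef_rot: [[-0.042, 0.999, 0.002], [0.999, 0.042, 0.001], [0.001, 0.002, -1.0]]
contact_force: [-0.6, 0.2, -1.5]
grip_width: 0.043
t 14.12 grasp [0.5141 0.3071 0.087 ] phi 92.4 w 0.043 units [-0.001 -0.025  0.05 ] turn 0.0 mm [-1.5 -0.1 -3. ]
time_s: 15.25
eef_pos: [0.513, 0.3067, 0.3727]
eef_rot: [[-0.042, 0.999, -0.001], [0.999, 0.042, -0.0], [-0.0, -0.001, -1.0]]
contact_force: [0.5, 0.2, -0.3]
grip_width: 0.0853
t 15.25 grasp [0.5129 0.3067 0.2177] phi 92.4 w 0.0853 units [-6.553 -0.323  2.112] turn 0.0 mm [  -2.9 -393.7 -126.7]
```

```bash
python3 -m inch '[{"fingers":1,"dp":[-0.45,-0.03,0],"turn":0},{"fingers":1,"dp":[-0.8,-0.04,0],"turn":0},{"fingers":1,"dp":[-0.8,-0.04,0],"turn":0},{"fingers":1,"dp":[-0.8,-0.04,0],"turn":0},{"fingers":1,"dp":[-0.8,-0.04,0],"turn":0},{"fingers":1,"dp":[-0.8,-0.04,0],"turn":0},{"fingers":1,"dp":[-0.8,-0.04,0],"turn":0},{"fingers":1,"dp":[-0.8,-0.04,0],"turn":0},{"fingers":1,"dp":[-0.5,0,0],"turn":0},{"fingers":1,"dp":[0,0,0.7],"turn":0},{"fingers":1,"dp":[0,0,0.8],"turn":0},{"fingers":1,"dp":[0,0,0.6],"turn":0},{"fingers":1,"dp":[0,0,0],"turn":0},{"fingers":1,"dp":[0,0,0],"turn":0}]' 40
python3 - <<'E'
from h import *
to(.510,-.087,.091)
E
python3 -m inch '[{"fingers":-1,"dp":[0,0,0],"turn":0},{"fingers":-1,"dp":[0,0,0],"turn":0},{"fingers":-1,"dp":[0,0,0],"turn":0},{"fingers":-1,"dp":[0,0,0],"turn":0},{"fingers":-1,"dp":[0,0,0],"turn":0},{"fingers":-1,"dp":[0,0,0],"turn":0},{"fingers":-1,"dp":[0,0,-0.3],"turn":0},{"fingers":-1,"dp":[0,0,-0.7],"turn":0},{"fingers":-1,"dp":[0,0,-0.8],"turn":0},{"fingers":-1,"dp":[0,0,-0.8],"turn":0},{"fingers":-1,"dp":[0,0,-0.8],"turn":0},{"fingers":-1,"dp":[0,0,0],"turn":0},{"fingers":-1,"dp":[0,0,0],"turn":0}]' 40
python3 - <<'E'
from h import *
to(.4176,.304,.085)
E
```

```text
time_s: 17.0
eef_pos: [0.5114, -0.0866, 0.2469]
eef_rot: [[-0.042, 0.999, -0.001], [0.999, 0.042, 0.0], [0.0, -0.001, -1.0]]
contact_force: [0.1, -0.9, 0.4]
grip_width: 0.0852
t 17.0 grasp [ 0.5113 -0.0866  0.0919] phi 92.4 w 0.0852 units [-0.006 -0.022  0.015] turn 0.0 mm [-1.3 -0.4 -0.9]
time_s: 18.62
eef_pos: [0.5105, -0.0863, 0.4504]
eef_rot: [[-0.042, 0.999, -0.001], [0.999, 0.042, 0.001], [0.001, -0.001, -1.0]]
contact_force: [0.9, -0.9, -2.7]
grip_width: 0.0431
t 18.62 grasp [ 0.5103 -0.0862  0.2954] phi 92.4 w 0.0431 units [ 6.562 -1.272  3.506] turn 0.0 mm [ -92.7  390.2 -210.4]
```

```bash
python3 -m inch '[{"fingers":-1,"dp":[0.4,0,0],"turn":0},{"fingers":-1,"dp":[0.75,0,0],"turn":0},{"fingers":-1,"dp":[0.8,-0.1,0],"turn":0},{"fingers":-1,"dp":[0.8,-0.2,0],"turn":0},{"fingers":-1,"dp":[0.8,-0.2,0],"turn":0},{"fingers":-1,"dp":[0.8,-0.2,0],"turn":0},{"fingers":-1,"dp":[0.8,-0.2,0],"turn":0},{"fingers":-1,"dp":[0.7,-0.2,0],"turn":0},{"fingers":-1,"dp":[0.5,-0.17,0],"turn":0},{"fingers":-1,"dp":[0.21,0,0.4],"turn":0},{"fingers":-1,"dp":[0,0,0.8],"turn":0},{"fingers":-1,"dp":[0,0,0.8],"turn":0},{"fingers":-1,"dp":[0,0,0.8],"turn":0},{"fingers":-1,"dp":[0,0,0.3],"turn":0},{"fingers":-1,"dp":[0,0,0.25],"turn":0},{"fingers":-1,"dp":[0,0,0.15],"turn":0},{"fingers":-1,"dp":[0,0,0],"turn":0},{"fingers":-1,"dp":[0,0,0],"turn":0}]' 40
python3 - <<'E'
from h import *
to(.4176,.304,.085)
E
python3 -m inch '[{"fingers":0.2,"dp":[0,0,0],"turn":0},{"fingers":1,"dp":[0,0,0],"turn":0},{"fingers":1,"dp":[0,0,0],"turn":0},{"fingers":1,"dp":[0,0,0],"turn":0},{"fingers":1,"dp":[0,0,-0.4],"turn":0},{"fingers":1,"dp":[0,0,-0.9],"turn":0},{"fingers":1,"dp":[0,0,-0.9],"turn":0},{"fingers":1,"dp":[0,0,-0.9],"turn":0},{"fingers":1,"dp":[0,0,-0.4],"turn":0},{"fingers":1,"dp":[0,0,0],"turn":0}]' 40
python3 -m inch '[{"fingers":1,"dp":[-0.45,0.1,0],"turn":0},{"fingers":1,"dp":[-0.8,0.3,0],"turn":0},{"fingers":1,"dp":[-0.8,0.3,0],"turn":0},{"fingers":1,"dp":[-0.8,0.3,0],"turn":0},{"fingers":1,"dp":[-0.8,0.3,0],"turn":0},{"fingers":1,"dp":[-0.8,0.3,0],"turn":0},{"fingers":1,"dp":[-0.6,0.3,0],"turn":0},{"fingers":1,"dp":[0,0,0],"turn":0},{"fingers":1,"dp":[0,0,0],"turn":0},{"fingers":1,"dp":[0,0,0],"turn":0}]' 40
python3 - <<'E'
from h import *
to(.6,-.02,.09)
d=grab('wrist'); cv2.imwrite('pics/w4.png',cv2.resize(d['img'][:,:,::-1],(800,600)))
E
```

```text
time_s: 20.88
eef_pos: [0.419, 0.3036, 0.2412]
eef_rot: [[-0.042, 0.999, 0.001], [0.999, 0.042, 0.001], [0.001, 0.002, -1.0]]
contact_force: [0.6, 0.6, -2.4]
grip_width: 0.0431
t 20.88 grasp [0.4192 0.3037 0.0862] phi 92.41 w 0.0431 units [ 0.006 -0.027  0.02 ] turn 0.0 mm [-1.6  0.3 -1.2]
time_s: 22.12
eef_pos: [0.4189, 0.3036, 0.453]
eef_rot: [[-0.042, 0.999, 0.005], [0.999, 0.042, 0.002], [0.002, 0.005, -1.0]]
contact_force: [-0.2, 0.4, 0.5]
grip_width: 0.0853
time_s: 23.38
eef_pos: [0.5446, 0.0066, 0.4502]
eef_rot: [[-0.043, 0.999, -0.002], [0.999, 0.043, 0.001], [0.001, -0.002, -1.0]]
contact_force: [0.1, 0.0, -0.6]
grip_width: 0.0851
t 23.38 grasp [0.5442 0.0067 0.2952] phi 92.48 w 0.0851 units [-0.485  0.909  3.419] turn 0.0 mm [  55.8  -26.7 -205.2]
```

View pics/w4.png

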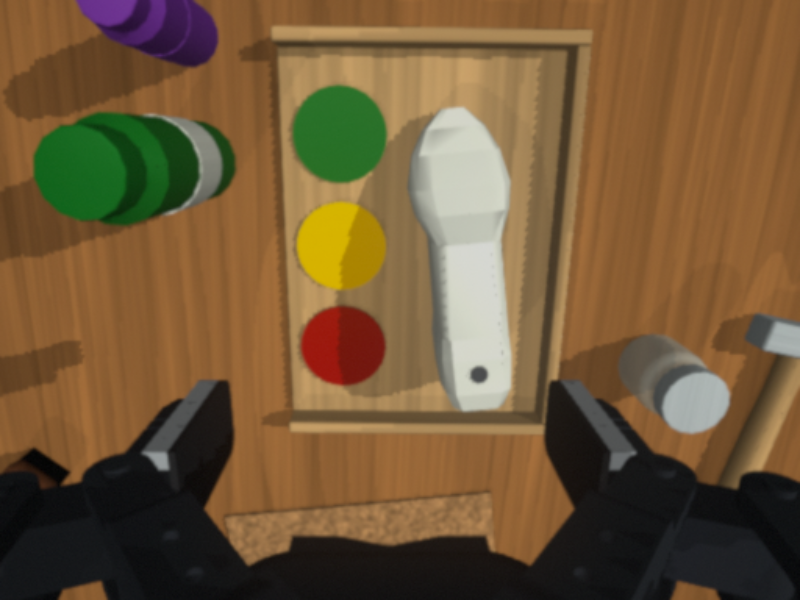

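The stand is clear of bottles: discs at green (340,133), yellow (341,245) and red (343,345). The last is unmoved from toe (457,108) to heel (485,408). Next I measure the discs and the last.

Run:
```python
from h import *
np.set_printoptions(precision=4,suppress=True)
d=grab('wrist'); h=cv2.cvtColor(d['img'],cv2.COLOR_RGB2HSV)
roi=np.zeros(h.shape[:2],np.uint8); roi[45:255,182:255]=255
D=[]
for n,lo,hi in(('G',(45,120,30),(75,255,255)),('Y',(19,200,90),(30,255,255)),('R',(0,200,50),(5,255,255))):
    c=max(cv2.findContours(cv2.inRange(h,lo,hi)&roi,0,2)[0],key=cv2.contourArea).reshape(-1,2)
    W=plane(d,cv2.convexHull(c).reshape(-1,2),.011)[:,:2].astype(np.float32)*1000
    (x,y),r=cv2.minEnclosingCircle(W); print(n,x,y,r, cv2.fitEllipse(W)); D.append((x,y))
D=np.array(D); v=D[0]-D[2]; print(D.mean(0),np.linalg.norm(v),np.degrees(np.arctan2(v[1],v[0])))
c,_=ray(d,[[0,0]]);print('cam',c)
k=.64
print('toe z.03',plane(d,np.array([(457,108)])*k,.03)[:,:2],'heel top z.09',plane(d,np.array([(458,408),(503,405)])*k,.09)[:,:2],'hole',plane(d,np.array([(479,375)])*k,.09)[:,:2])
print('ball z.025',plane(d,np.array([(410,190),(510,190)])*k,.03)[:,:2])
# waist edges: left silhouette side, rows y
w=cv2.inRange(h,(0,0,110),(179,60,255))
for y in (160,180,200,220):
    xs=np.where(w[y,262:345]>0)[0]+262; e=np.array([(xs.min(),y),(xs.max()+1,y)]); print(y,e[:,0],[plane(d,e,z)[:,:2].ravel() for z in(.058,.07,.085)])
```

```text
G 504.1980895996094 79.75830841064453 34.50065612792969 ((504.2281799316406, 79.86661529541016), (68.119873046875, 68.83390808105469), 85.67289733886719)
Y 507.1777038574219 -4.006474018096924 34.723480224609375 ((507.20611572265625, -4.023438453674316), (68.62429809570312, 69.18875885009766), 108.32195281982422)
R 510.18951416015625 -88.01325225830078 34.18146514892578 ((510.15631103515625, -87.92478942871094), (67.4942626953125, 67.8759994506836), 178.37083435058594)
[507.1884  -4.0871] 167.8785088614928 92.04526629720066
cam [0.5417 0.077  0.4203]
toe z.03 [[0.5884 0.1012]] heel top z.09 [[ 0.5977 -0.0989]
 [ 0.6286 -0.0952]] hole [[ 0.6099 -0.0733]]
ball z.025 [[0.5587 0.0431]
 [0.6314 0.0465]]
160 [277 321] [array([0.5756, 0.0052, 0.6235, 0.0073]), array([0.5745, 0.0075, 0.6208, 0.0096]), array([0.5731, 0.0105, 0.6174, 0.0125])]
180 [279 323] [array([ 0.5794, -0.0172,  0.628 , -0.015 ]), array([ 0.5781, -0.014 ,  0.6252, -0.0119]), array([ 0.5765, -0.0101,  0.6216, -0.0081])]
200 [282 324] [array([ 0.5843, -0.0402,  0.6316, -0.0381]), array([ 0.5829, -0.0363,  0.6286, -0.0343]), array([ 0.5812, -0.0315,  0.6249, -0.0295])]
220 [282 326] [array([ 0.5861, -0.0642,  0.6365, -0.062 ]), array([ 0.5846, -0.0596,  0.6333, -0.0574]), array([ 0.5828, -0.0537,  0.6294, -0.0517])]
```

```bash
python3 -m inch '[{"fingers":0.65,"dp":[-0.22,0.48,0],"turn":0.05},{"fingers":0.65,"dp":[-0.22,0.48,0.4],"turn":0},{"fingers":0.65,"dp":[0,0,0.8],"turn":0},{"fingers":0.65,"dp":[0,0,0.8],"turn":0},{"fingers":0.65,"dp":[0,0,0.5],"turn":0},{"fingers":0.65,"dp":[0,0,0],"turn":0},{"fingers":0.65,"dp":[0,0,0],"turn":0}]' 50
python3 - <<'E'
from h import *
to(.6027,-.017,.046,92.05)
d=grab('wrist'); cv2.imwrite('pics/w5.png',cv2.resize(d['img'][:,:,::-1],(640,480)))
E
```

```text
time_s: 24.35
eef_pos: [0.6044, -0.0183, 0.3022]
eef_rot: [[-0.036, 0.999, 0.002], [0.999, 0.036, -0.001], [-0.001, 0.002, -1.0]]
contact_force: [0.1, -0.7, 0.8]
grip_width: 0.0704
t 24.35 grasp [ 0.6048 -0.0184  0.1472] phi 92.04 w 0.0704 units [ 0.024 -0.034  1.687] turn -0.001 mm [  -2.1    1.4 -101.2]
```

View pics/w5.png

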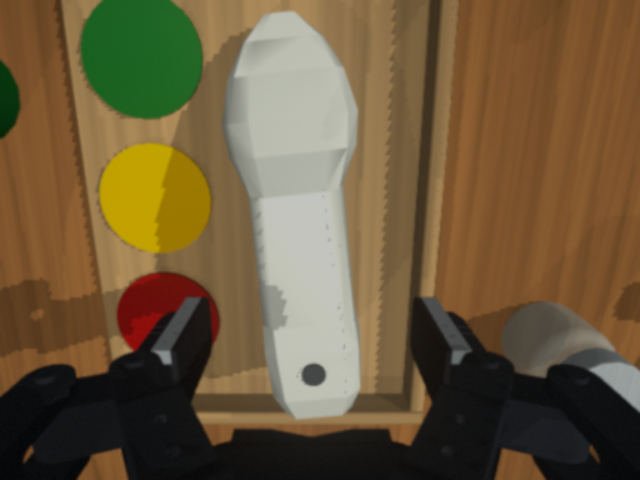

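The jaws straddle the last, which runs between (290,15) and (313,415). Descend and grip.

```bash
python3 -m inch '[{"fingers":0.65,"dp":[0.02,-0.03,0.6],"turn":0},{"fingers":0.65,"dp":[0,0,0.6],"turn":0},{"fingers":0.65,"dp":[0,0,0.3],"turn":0},{"fingers":0.65,"dp":[0,0,0.17],"turn":0},{"fingers":0.65,"dp":[0,0,0],"turn":0},{"fingers":-1,"dp":[0,0,0],"turn":0},{"fingers":-1,"dp":[0,0,0],"turn":0},{"fingers":-1,"dp":[0,0,0],"turn":0},{"fingers":-1,"dp":[0,0,0],"turn":0},{"fingers":-1,"dp":[0,0,0],"turn":0}]' 70
python3 - <<'E'
from h import *
to(.6027,-.017,.046,92.05)
E
python3 -m inch '[{"fingers":-1,"dp":[0,0,-0.2],"turn":0},{"fingers":-1,"dp":[0,0,-0.5],"turn":0},{"fingers":-1,"dp":[0,0,-0.8],"turn":0},{"fingers":-1,"dp":[0,0,-0.8],"turn":0},{"fingers":-1,"dp":[0,0,-0.7],"turn":0},{"fingers":-1,"dp":[0,0,-0.5],"turn":0},{"fingers":-1,"dp":[0,0,0],"turn":0},{"fingers":-1,"dp":[0,0,0],"turn":0}]' 70
python3 - <<'E'
from h import *
to(.531,-.30,.042,92.05)
d=grab('scene'); cv2.imwrite('pics/s2.png',cv2.resize(d['img'][:,:,::-1],(800,600)))
E
```

```text
time_s: 25.65
eef_pos: [0.6022, -0.0175, 0.2024]
eef_rot: [[-0.035, 0.999, 0.002], [0.999, 0.035, -0.0], [-0.0, 0.002, -1.0]]
contact_force: [-1.8, -0.1, 7.2]
grip_width: 0.0483
t 25.65 grasp [ 0.6025 -0.0176  0.0474] phi 92.02 w 0.0483 units [0.01  0.004 0.023] turn -0.003 mm [ 0.2  0.6 -1.4]
time_s: 26.65
eef_pos: [0.6012, -0.0174, 0.4092]
eef_rot: [[-0.035, 0.999, -0.003], [0.999, 0.035, 0.001], [0.001, -0.003, -1.0]]
contact_force: [-0.8, -0.2, -5.0]
grip_width: 0.0483
t 26.65 grasp [ 0.6007 -0.0173  0.2542] phi 92.0 w 0.0483 units [-4.668 -1.329  3.537] turn -0.007 mm [ -69.7 -282.7 -212.2]
```

View pics/s2.png

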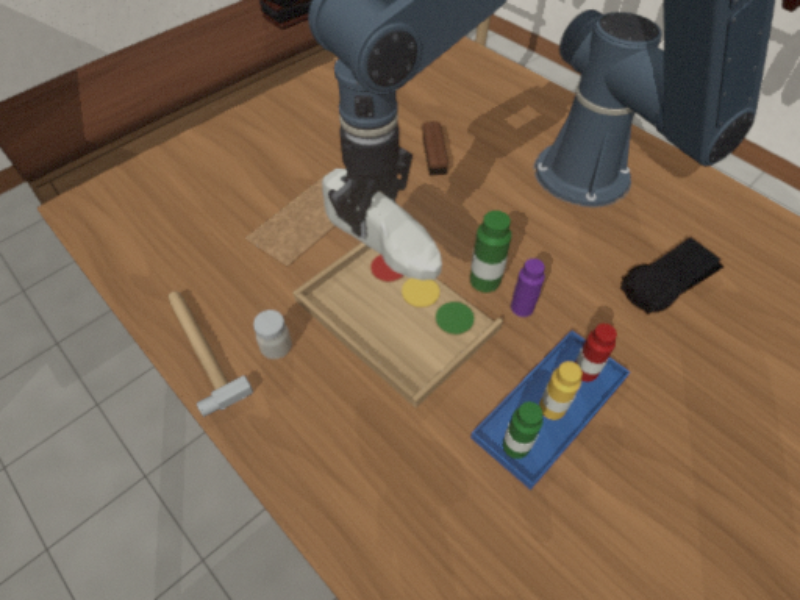

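The last is held, and all three bottles stand in the tray: red (598,352), yellow (562,390), green (523,430). Now the mat: I combine its corners from the side picture and the wrist picture w4 (near edge from (225,517) to (490,492)).

Run:
```python
from h import *
np.set_printoptions(precision=4,suppress=True)
b=grab('side')
W=plane(b,np.array([(533,430),(608,497),(375,560)])*.64,.004)[:,:2]; print('side',W, np.degrees(np.arctan2(*(W[0]-W[2])[::-1])), np.linalg.norm(W[0]-W[2]),np.linalg.norm(W[0]-W[1]))
print('centre from side (diag)',(W[1]+W[2])/2)
im=cv2.imread('pics/side0.png');s=cv2.imread('pics/scene0.png')
A=cv2.resize(im[400:600,350:650],(800,533)); cv2.imwrite('pics/matside.png',A)
B=cv2.resize(s[165:275,235:385],(800,587),interpolation=cv2.INTER_CUBIC); cv2.imwrite('pics/matscene.png',B)
```

```text
side [[ 0.6403 -0.2341]
 [ 0.6611 -0.3456]
 [ 0.4004 -0.2723]] 9.027774877969932 0.24297843812594028 0.11340741455071633
centre from side (diag) [ 0.5307 -0.309 ]
```

View pics/matscene.png

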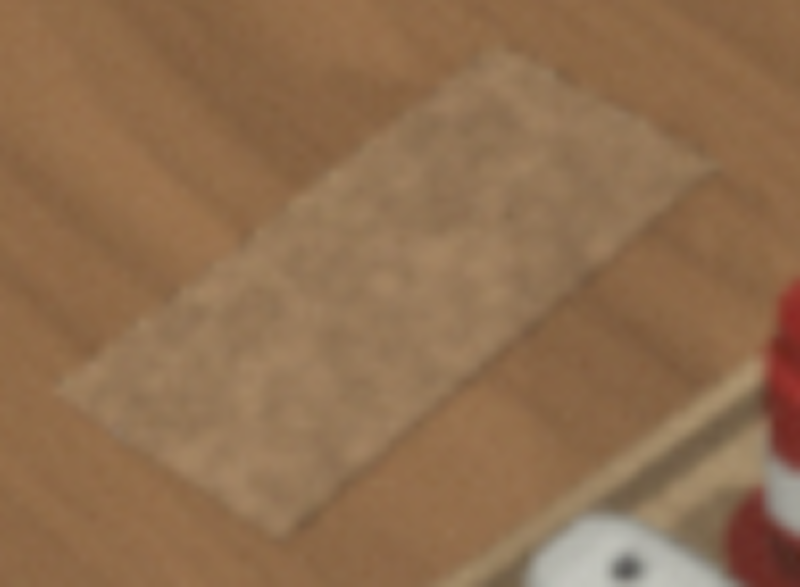

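View pics/matside.png

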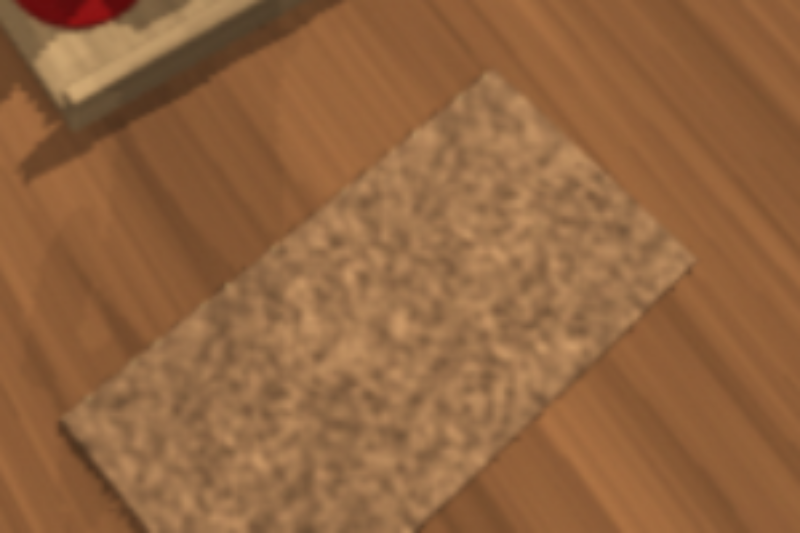

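Mat corners in the scene crop are (505,47), (722,165), (285,540) and (57,390). In the side crop they are (488,68), (695,262) and (62,425), with the fourth cut off.

Run:
```python
from h import *
np.set_printoptions(precision=4,suppress=True)
a=grab('scene');b=grab('side')
q=(np.array([(505,47),(722,165),(285,540),(57,390)])*[150/800,110/587]+[235,165])*.64
W=plane(a,q,.004)[:,:2];print(W,W.mean(0),cv2.minAreaRect(W.astype(np.float32)*1000))
q=(np.array([(488,68),(695,262),(62,425)])*.375+[350,400])*.64
V=plane(b,q,.004)[:,:2];print(V,(V[1]+V[2])/2,np.degrees(np.arctan2(*(V[0]-V[2])[::-1])),np.linalg.norm(V[0]-V[2]),np.linalg.norm(V[0]-V[1]))
to(.53,-.30,.042,92.05)
```

```text
[[ 0.4182 -0.3776]
 [ 0.3999 -0.2623]
 [ 0.6459 -0.2237]
 [ 0.6645 -0.3431]] [ 0.5321 -0.3017] ((532.2306518554688, -302.6937255859375), (249.0153045654297, 120.90709686279297), 8.922677040100098)
[[ 0.6442 -0.2293]
 [ 0.6626 -0.3483]
 [ 0.3991 -0.2708]] [ 0.5309 -0.3096] 9.609069982426318 0.2485523284508359 0.12047399803651904
t 26.85 grasp [ 0.6011 -0.0174  0.2538] phi 91.99 w 0.0484 units [-4.665 -1.352  3.53 ] turn -0.007 mm [ -71.1 -282.6 -211.8]
```

Run:
```python
from h import *
np.set_printoptions(precision=4,suppress=True)
d=grab('wrist'); s=env.state()
Rc,_=cv2.Rodrigues(np.array(d['rvec'],float)); tc=np.array(d['tvec'],float).ravel()
Re=np.array(s['eef_rot']); pe=np.array(s['eef_pos'])
# cam = Rc(Re X+pe)+tc
A=Rc@Re; o=Rc@pe+tc
R2=np.array([[-.043,.999,-.002],[.999,.043,.001],[.001,-.002,-1]]);p2=np.array([.5446,.0066,.4502])
Rw=A@R2.T; tw=o-Rw@p2
U,_,Vt=np.linalg.svd(Rw);Rw=U@Vt
d2=dict(d,rvec=cv2.Rodrigues(Rw)[0],tvec=tw)
print('check disc R (0.5102,-.088)',plane(d2,[[343*.64,345*.64]],.011))
print(plane(d2,np.array([(225,517),(490,492)])*.64,.004)[:,:2])
```

```text
check disc R (0.5102,-.088) [[ 0.5103 -0.0868  0.011 ]]
[[ 0.4024 -0.2676]
 [ 0.6477 -0.2286]]
```

```bash
python3 -m inch '[{"fingers":-1,"dp":[0,0,0],"turn":0.5},{"fingers":-1,"dp":[0,0,0],"turn":0.9},{"fingers":-1,"dp":[0,0,0],"turn":0.9},{"fingers":-1,"dp":[0,0,0],"turn":0.9},{"fingers":-1,"dp":[0,0,0],"turn":0.9},{"fingers":-1,"dp":[0,0,0],"turn":0.9},{"fingers":-1,"dp":[0,0,0],"turn":0.9},{"fingers":-1,"dp":[0,0,0],"turn":0.9},{"fingers":-1,"dp":[0,0,0],"turn":0.9},{"fingers":-1,"dp":[0,0,0],"turn":0.9},{"fingers":-1,"dp":[0,0,0],"turn":0.9},{"fingers":-1,"dp":[0,0,0],"turn":0.86},{"fingers":-1,"dp":[0,0,0],"turn":0},{"fingers":-1,"dp":[0,0,0],"turn":0},{"fingers":-1,"dp":[0,0,0],"turn":0}]' 70
python3 - <<'E'
from h import *
to(.5178,-.3085,.0445,9.1)
E
```

```text
time_s: 28.78
eef_pos: [0.602, -0.0175, 0.4105]
eef_rot: [[0.987, 0.159, -0.0], [0.159, -0.987, 0.0], [-0.0, -0.0, -1.0]]
contact_force: [-0.8, 0.5, -3.4]
grip_width: 0.0477
t 28.77 grasp [ 0.602  -0.0175  0.2555] phi 9.17 w 0.0477 units [-2.152  4.567  3.517] turn 0.009 mm [ -84.2 -291.  -211. ]
```

```bash
python3 -m inch '[{"fingers":-1,"dp":[-0.2,0.4,0],"turn":0},{"fingers":-1,"dp":[-0.35,0.75,0],"turn":0},{"fingers":-1,"dp":[-0.35,0.75,0],"turn":0},{"fingers":-1,"dp":[-0.35,0.75,0],"turn":0},{"fingers":-1,"dp":[-0.35,0.75,0],"turn":0},{"fingers":-1,"dp":[-0.35,0.75,0],"turn":0},{"fingers":-1,"dp":[-0.2,0.42,0],"turn":0},{"fingers":-1,"dp":[0,0,0.5],"turn":0},{"fingers":-1,"dp":[0,0,0.8],"turn":0},{"fingers":-1,"dp":[0,0,0.8],"turn":0},{"fingers":-1,"dp":[0,0,0.6],"turn":0},{"fingers":-1,"dp":[0,0,0.3],"turn":0},{"fingers":-1,"dp":[0,0,0],"turn":0},{"fingers":-1,"dp":[0,0,0],"turn":0}]' 70
python3 - <<'E'
from h import *
to(.5178,-.3085,.0445,9.1)
E
```

```text
time_s: 30.52
eef_pos: [0.5188, -0.3093, 0.2322]
eef_rot: [[0.987, 0.159, 0.003], [0.159, -0.987, -0.002], [0.002, 0.003, -1.0]]
contact_force: [0.6, -0.4, -3.7]
grip_width: 0.0481
t 30.52 grasp [ 0.5192 -0.3096  0.0772] phi 9.13 w 0.0481 units [-0.021 -0.022  0.545] turn 0.004 mm [ -1.4   1.1 -32.7]
```

```bash
python3 -m inch '[{"fingers":-1,"dp":[-0.02,-0.02,0.25],"turn":0},{"fingers":-1,"dp":[0,0,0.2],"turn":0},{"fingers":-1,"dp":[0,0,0.1],"turn":0},{"fingers":-1,"dp":[0,0,0.02],"turn":0},{"fingers":-1,"dp":[0,0,0],"turn":0},{"fingers":-1,"dp":[0,0,0],"turn":0},{"fingers":0.3,"dp":[0,0,0],"turn":0},{"fingers":0.65,"dp":[0,0,0],"turn":0},{"fingers":0.65,"dp":[0,0,0],"turn":0},{"fingers":0.65,"dp":[0,0,-0.3],"turn":0},{"fingers":0.65,"dp":[0,0,-0.8],"turn":0},{"fingers":0.65,"dp":[0,0,-0.9],"turn":0},{"fingers":0.65,"dp":[0,0,-0.9],"turn":0},{"fingers":0.65,"dp":[-0.7,0,-0.7],"turn":0},{"fingers":0.65,"dp":[-0.9,0,0],"turn":0},{"fingers":0.65,"dp":[0,0,0],"turn":0},{"fingers":0.65,"dp":[0,0,0],"turn":0}]' 70
python3 - <<'E'
from h import *
to(.4176,.304,.085,92.4)
d=grab('wrist'); cv2.imwrite('pics/w6.png',cv2.resize(d['img'][:,:,::-1],(800,600)))
E
```

```text
time_s: 32.65
eef_pos: [0.422, -0.3231, 0.4134]
eef_rot: [[0.987, 0.158, 0.002], [0.158, -0.987, -0.001], [0.001, 0.001, -1.0]]
contact_force: [-0.1, 0.2, 0.3]
grip_width: 0.0706
t 32.65 grasp [ 0.4222 -0.3233  0.2584] phi 9.07 w 0.0706 units [10.448  0.36   2.89 ] turn -10.416 mm [  -4.6  627.3 -173.4]
```

View pics/w6.png

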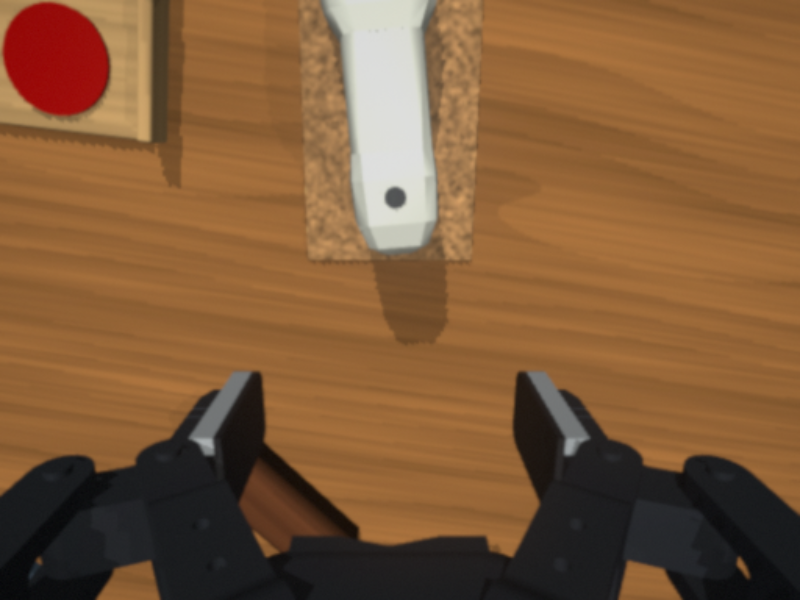

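Run:
```python
from h import *
np.set_printoptions(precision=4,suppress=True)
d=grab('wrist'); k=.64
e=plane(d,np.array([(309,261),(472,261)])*k,.004)[:,:2]; m=e.mean(0); v=e[1]-e[0]; ax=np.array([-v[1],v[0]])/np.linalg.norm(v)
print('edge',e,'len',np.linalg.norm(v),'mat heading',np.degrees(np.arctan2(ax[1],ax[0])))
M=m+.125*ax; n=np.array([-ax[1],ax[0]]); print('mat centre',M)
for nm,p,z in(('hole',(395,197),.086),('heel back bottom',(400,252),.015),('heel top back',(398,224),.086),('waistL',(348,80),.054),('waistR',(430,80),.054),('waistL2',(352,150),.054),('waistR2',(434,150),.054)):
    P=plane(d,np.array([p])*k,z)[0,:2]-M; print(nm,P@ax,P@n)
```

```text
edge [[ 0.4004 -0.2687]
 [ 0.4193 -0.3864]] len 0.11926380359641411 mat heading 9.14843700550384
mat centre [ 0.5332 -0.3077]
hole -0.07060963442506794 -0.0018683890929536207
heel back bottom -0.11608216790351164 -0.0066033254380829885
heel top back -0.08563623077087193 -0.003612797220622136
waistL -0.006355949508992006 0.025228354647014138
waistR -0.006314267305297253 -0.02244138029264256
waistL2 -0.04581193784047261 0.02358092887133211
waistR2 -0.04577983112628283 -0.025664236830920444
```

The last measures centred on the mat: hole at −70.6 mm as expected, lateral offset within 2 mm, heading matching. Next, turn back and go to the tray for red.

```bash
python3 -m inch '[{"fingers":1,"dp":[0,0,0],"turn":-0.7},{"fingers":1,"dp":[0,0,0],"turn":-1},{"fingers":1,"dp":[0,0,0],"turn":-1},{"fingers":1,"dp":[0,0,0],"turn":-1},{"fingers":1,"dp":[0,0,0],"turn":-1},{"fingers":1,"dp":[0,0,0],"turn":-1},{"fingers":1,"dp":[0,0,0],"turn":-1},{"fingers":1,"dp":[0,0,0],"turn":-1},{"fingers":1,"dp":[0,0,0],"turn":-1},{"fingers":1,"dp":[0,0,0],"turn":-1},{"fingers":1,"dp":[0,0,0],"turn":-0.72},{"fingers":1,"dp":[0,0,0],"turn":0}]' 40
python3 -m inch '[{"fingers":1,"dp":[0.5,0.03,0],"turn":0},{"fingers":1,"dp":[0.85,0.03,0],"turn":0},{"fingers":1,"dp":[0.85,0.03,0],"turn":0},{"fingers":1,"dp":[0.85,0.03,0],"turn":0},{"fingers":1,"dp":[0.85,0.03,0],"turn":0},{"fingers":1,"dp":[0.85,0.03,0],"turn":0},{"fingers":1,"dp":[0.85,0.03,0],"turn":0},{"fingers":1,"dp":[0.85,0.03,0],"turn":0},{"fingers":1,"dp":[0.85,0.03,0],"turn":0},{"fingers":1,"dp":[0.85,0.03,0],"turn":0},{"fingers":1,"dp":[0.85,0.03,0],"turn":0},{"fingers":1,"dp":[0.85,0.03,0],"turn":0},{"fingers":1,"dp":[0.5,0,0],"turn":0},{"fingers":1,"dp":[0,0,0],"turn":0},{"fingers":1,"dp":[0,0,0],"turn":0}]' 40
python3 - <<'E'
from h import *
to(.419,.3037,.084)
grab('scene','s3.png')
d=grab('wrist'); cv2.imwrite('pics/w7.png',cv2.resize(d['img'][:,:,::-1],(640,480)))
s=cv2.imread('pics/s3.png'); cv2.imwrite('pics/s3c.png',cv2.resize(s[100:260,140:300],(600,600),interpolation=cv2.INTER_CUBIC))
E
```

```text
time_s: 34.25
eef_pos: [0.4229, -0.3228, 0.4121]
eef_rot: [[-0.043, 0.999, -0.0], [0.999, 0.043, 0.0], [0.0, -0.0, -1.0]]
contact_force: [0.2, 1.0, 0.6]
grip_width: 0.0854
time_s: 36.12
eef_pos: [0.4165, 0.2983, 0.4122]
eef_rot: [[-0.043, 0.999, -0.001], [0.999, 0.043, -0.001], [-0.001, -0.001, -1.0]]
contact_force: [-0.6, 0.5, -0.1]
grip_width: 0.0857
t 36.12 grasp [0.4164 0.2982 0.2572] phi 92.47 w 0.0857 units [0.09  0.048 2.886] turn 0.0 mm [   2.6    5.5 -173.2]
```

View pics/s3c.png

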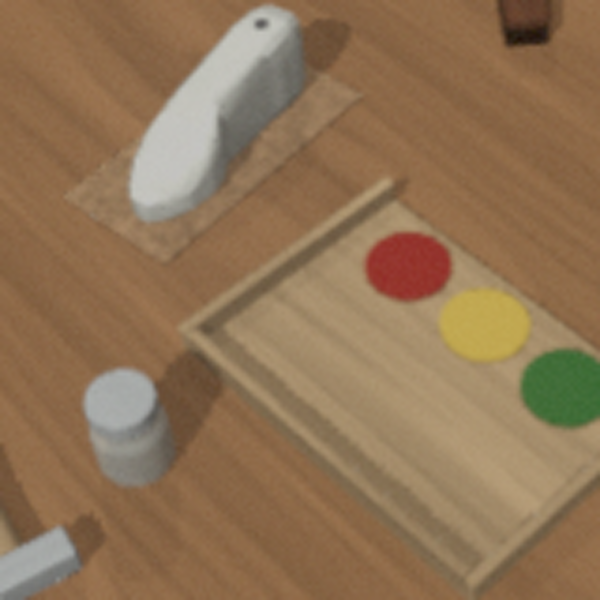

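View pics/w7.png

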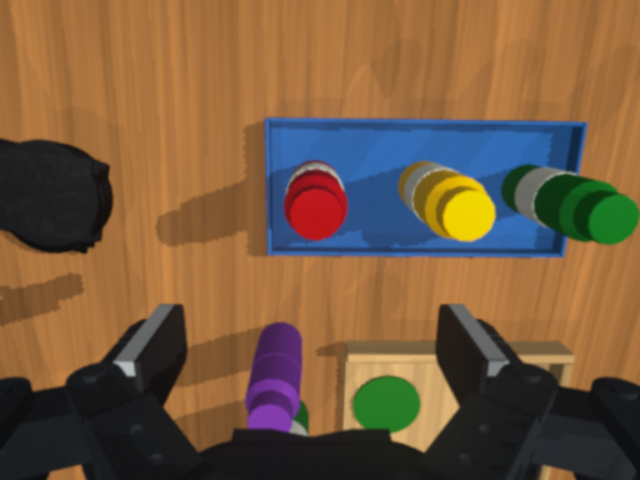

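The last lies centred on the mat, toe about 20 mm from the far edge, and the three bottles stand in the tray. Pick red up.

```bash
python3 -m inch '[{"fingers":1,"dp":[0.09,0.05,0.3],"turn":0},{"fingers":1,"dp":[0,0,0.8],"turn":0},{"fingers":1,"dp":[0,0,0.8],"turn":0},{"fingers":1,"dp":[0,0,0.7],"turn":0},{"fingers":1,"dp":[0,0,0.27],"turn":0},{"fingers":1,"dp":[0,0,0],"turn":0},{"fingers":1,"dp":[0,0,0],"turn":0}]' 40
python3 - <<'E'
from h import *
to(.419,.3037,.084)
E
python3 -m inch '[{"fingers":-1,"dp":[0,0,0],"turn":0},{"fingers":-1,"dp":[0,0,0],"turn":0},{"fingers":-1,"dp":[0,0,0],"turn":0},{"fingers":-1,"dp":[0,0,0],"turn":0},{"fingers":-1,"dp":[0,0,0],"turn":0},{"fingers":-1,"dp":[0,0,0],"turn":0},{"fingers":-1,"dp":[0,0,-0.3],"turn":0},{"fingers":-1,"dp":[0,0,-0.7],"turn":0},{"fingers":-1,"dp":[0,0,-0.8],"turn":0},{"fingers":-1,"dp":[0,0,-0.8],"turn":0},{"fingers":-1,"dp":[0,0,-0.8],"turn":0},{"fingers":-1,"dp":[0,0,0],"turn":0},{"fingers":-1,"dp":[0,0,0],"turn":0}]' 40
python3 - <<'E'
from h import *
to(.5102,-.088,.092)
E
```

```text
time_s: 37.1
eef_pos: [0.4202, 0.304, 0.2417]
eef_rot: [[-0.043, 0.999, 0.003], [0.999, 0.043, 0.001], [0.001, 0.003, -1.0]]
contact_force: [-0.5, -0.5, 1.5]
grip_width: 0.0854
t 37.1 grasp [0.4206 0.3042 0.0867] phi 92.45 w 0.0854 units [-0.007 -0.027  0.045] turn 0.0 mm [-1.6 -0.5 -2.7]
time_s: 38.72
eef_pos: [0.4186, 0.3037, 0.4436]
eef_rot: [[-0.043, 0.999, -0.002], [0.999, 0.043, -0.001], [-0.001, -0.002, -1.0]]
contact_force: [-1.3, 0.2, -2.4]
grip_width: 0.043
t 38.73 grasp [0.4183 0.3036 0.2886] phi 92.49 w 0.043 units [-6.586  1.246  3.276] turn 0.0 mm [  91.9 -391.6 -196.6]
```

```bash
python3 -m inch '[{"fingers":-1,"dp":[-0.4,0.1,0],"turn":0},{"fingers":-1,"dp":[-0.75,0.2,0],"turn":0},{"fingers":-1,"dp":[-0.8,0.2,0],"turn":0},{"fingers":-1,"dp":[-0.8,0.2,0],"turn":0},{"fingers":-1,"dp":[-0.8,0.2,0],"turn":0},{"fingers":-1,"dp":[-0.8,0.1,0],"turn":0},{"fingers":-1,"dp":[-0.8,0.1,0],"turn":0},{"fingers":-1,"dp":[-0.7,0.1,0],"turn":0},{"fingers":-1,"dp":[-0.5,0.05,0],"turn":0},{"fingers":-1,"dp":[-0.22,0,0.4],"turn":0},{"fingers":-1,"dp":[0,0,0.8],"turn":0},{"fingers":-1,"dp":[0,0,0.8],"turn":0},{"fingers":-1,"dp":[0,0,0.6],"turn":0},{"fingers":-1,"dp":[0,0,0.3],"turn":0},{"fingers":-1,"dp":[0,0,0],"turn":0},{"fingers":-1,"dp":[0,0,0],"turn":0},{"fingers":-1,"dp":[0,0,0],"turn":0}]' 40
python3 - <<'E'
from h import *
to(.5102,-.0868,.0926)
E
```

```text
time_s: 40.85
eef_pos: [0.5116, -0.0867, 0.271]
eef_rot: [[-0.043, 0.999, 0.001], [0.999, 0.043, -0.001], [-0.001, 0.001, -1.0]]
contact_force: [0.7, -0.4, -1.3]
grip_width: 0.043
t 40.85 grasp [ 0.5118 -0.0868  0.116 ] phi 92.48 w 0.043 units [ 0.001 -0.027  0.39 ] turn 0.0 mm [ -1.6  -0.  -23.4]
```

```bash
python3 -m inch '[{"fingers":-1,"dp":[0,-0.02,0.2],"turn":0},{"fingers":-1,"dp":[0,0,0.12],"turn":0},{"fingers":-1,"dp":[0,0,0.06],"turn":0},{"fingers":-1,"dp":[0,0,0],"turn":0},{"fingers":-1,"dp":[0,0,0],"turn":0},{"fingers":0.2,"dp":[0,0,0],"turn":0},{"fingers":1,"dp":[0,0,0],"turn":0},{"fingers":1,"dp":[0,0,0],"turn":0},{"fingers":1,"dp":[0,0,0],"turn":0},{"fingers":1,"dp":[0,0,-0.4],"turn":0},{"fingers":1,"dp":[0,0,-0.9],"turn":0},{"fingers":1,"dp":[0,0,-0.9],"turn":0},{"fingers":1,"dp":[0,0,-0.2],"turn":0},{"fingers":1,"dp":[0,0,0],"turn":0},{"fingers":1,"dp":[0,0,0],"turn":0}]' 40
python3 - <<'E'
from h import *
to(.5133,.307,.085)
E
```

```text
time_s: 42.72
eef_pos: [0.5096, -0.0865, 0.3898]
eef_rot: [[-0.043, 0.999, -0.004], [0.999, 0.043, 0.001], [0.002, -0.003, -1.0]]
contact_force: [-0.6, 0.4, 0.7]
grip_width: 0.0853
t 42.73 grasp [ 0.509  -0.0862  0.2348] phi 92.47 w 0.0853 units [6.545 0.354 2.497] turn 0.0 mm [   4.3  393.2 -149.8]
```

Yellow next.

```bash
python3 -m inch '[{"fingers":1,"dp":[0.5,0.03,0],"turn":0},{"fingers":1,"dp":[0.85,0.05,0],"turn":0},{"fingers":1,"dp":[0.85,0.05,0],"turn":0},{"fingers":1,"dp":[0.85,0.05,0],"turn":0},{"fingers":1,"dp":[0.85,0.05,0],"turn":0},{"fingers":1,"dp":[0.85,0.05,0],"turn":0},{"fingers":1,"dp":[0.85,0.05,0],"turn":0},{"fingers":1,"dp":[0.6,0.02,0],"turn":0},{"fingers":1,"dp":[0.34,0,0],"turn":0},{"fingers":1,"dp":[0,0,0.8],"turn":0},{"fingers":1,"dp":[0,0,0.8],"turn":0},{"fingers":1,"dp":[0,0,0.6],"turn":0},{"fingers":1,"dp":[0,0,0.28],"turn":0},{"fingers":1,"dp":[0,0,0],"turn":0},{"fingers":1,"dp":[0,0,0],"turn":0},{"fingers":1,"dp":[0,0,0],"turn":0}]' 40
python3 - <<'E'
from h import *
to(.5133,.307,.085)
E
python3 -m inch '[{"fingers":-1,"dp":[0,0,0],"turn":0},{"fingers":-1,"dp":[0,0,0],"turn":0},{"fingers":-1,"dp":[0,0,0],"turn":0},{"fingers":-1,"dp":[0,0,0],"turn":0},{"fingers":-1,"dp":[0,0,0],"turn":0},{"fingers":-1,"dp":[0,0,0],"turn":0},{"fingers":-1,"dp":[0,0,-0.3],"turn":0},{"fingers":-1,"dp":[0,0,-0.7],"turn":0},{"fingers":-1,"dp":[0,0,-0.8],"turn":0},{"fingers":-1,"dp":[0,0,-0.8],"turn":0},{"fingers":-1,"dp":[0,0,-0.8],"turn":0},{"fingers":-1,"dp":[0,0,0],"turn":0},{"fingers":-1,"dp":[0,0,0],"turn":0}]' 40
python3 - <<'E'
from h import *
to(.5072,-.004,.093)
E
```

```text
time_s: 44.72
eef_pos: [0.5148, 0.3064, 0.2443]
eef_rot: [[-0.043, 0.999, 0.003], [0.999, 0.043, 0.001], [0.001, 0.003, -1.0]]
contact_force: [-0.0, -0.2, -0.3]
grip_width: 0.0855
t 44.73 grasp [0.5152 0.3066 0.0893] phi 92.48 w 0.0855 units [ 0.008 -0.032  0.072] turn 0.0 mm [-1.9  0.4 -4.3]
time_s: 46.35
eef_pos: [0.5135, 0.306, 0.4462]
eef_rot: [[-0.043, 0.999, -0.002], [0.999, 0.043, -0.001], [-0.001, -0.002, -1.0]]
contact_force: [0.2, 0.4, -1.3]
grip_width: 0.0429
t 46.35 grasp [0.5132 0.3059 0.2912] phi 92.48 w 0.0429 units [-5.156 -0.324  3.304] turn 0.0 mm [  -6.  -309.9 -198.2]
```

```bash
python3 -m inch '[{"fingers":-1,"dp":[-0.4,0,0],"turn":0},{"fingers":-1,"dp":[-0.75,-0.05,0],"turn":0},{"fingers":-1,"dp":[-0.8,-0.05,0],"turn":0},{"fingers":-1,"dp":[-0.8,-0.05,0],"turn":0},{"fingers":-1,"dp":[-0.8,-0.05,0],"turn":0},{"fingers":-1,"dp":[-0.75,-0.05,0],"turn":0},{"fingers":-1,"dp":[-0.55,-0.05,0],"turn":0},{"fingers":-1,"dp":[-0.3,-0.03,0],"turn":0},{"fingers":-1,"dp":[0,0,0.4],"turn":0},{"fingers":-1,"dp":[0,0,0.8],"turn":0},{"fingers":-1,"dp":[0,0,0.8],"turn":0},{"fingers":-1,"dp":[0,0,0.6],"turn":0},{"fingers":-1,"dp":[0,0,0.3],"turn":0},{"fingers":-1,"dp":[0,0,0],"turn":0},{"fingers":-1,"dp":[0,0,0],"turn":0},{"fingers":-1,"dp":[0,0,0],"turn":0}]' 40
python3 - <<'E'
from h import *
to(.5072,-.0038,.095)
E
```

```text
time_s: 48.35
eef_pos: [0.5081, -0.0032, 0.2736]
eef_rot: [[-0.043, 0.999, 0.002], [0.999, 0.043, -0.0], [-0.0, 0.002, -1.0]]
contact_force: [0.1, 0.3, -0.4]
grip_width: 0.0427
t 48.35 grasp [ 0.5084 -0.0033  0.1186] phi 92.49 w 0.0427 units [-0.008 -0.021  0.394] turn 0.0 mm [ -1.2  -0.5 -23.6]
```

```bash
python3 -m inch '[{"fingers":-1,"dp":[0,-0.02,0.2],"turn":0},{"fingers":-1,"dp":[0,0,0.12],"turn":0},{"fingers":-1,"dp":[0,0,0.06],"turn":0},{"fingers":-1,"dp":[0,0,0],"turn":0},{"fingers":-1,"dp":[0,0,0],"turn":0},{"fingers":0.2,"dp":[0,0,0],"turn":0},{"fingers":1,"dp":[0,0,0],"turn":0},{"fingers":1,"dp":[0,0,0],"turn":0},{"fingers":1,"dp":[0,0,0],"turn":0},{"fingers":1,"dp":[0,0,-0.4],"turn":0},{"fingers":1,"dp":[0,0,-0.9],"turn":0},{"fingers":1,"dp":[0,0,-0.9],"turn":0},{"fingers":1,"dp":[0,0,-0.2],"turn":0},{"fingers":1,"dp":[0,0,0],"turn":0},{"fingers":1,"dp":[0,0,0],"turn":0}]' 40
python3 - <<'E'
from h import *
to(.6076,.311,.085)
E
```

```text
time_s: 50.22
eef_pos: [0.5059, -0.0032, 0.3923]
eef_rot: [[-0.043, 0.999, -0.004], [0.999, 0.043, 0.001], [0.001, -0.004, -1.0]]
contact_force: [0.5, -0.5, -0.8]
grip_width: 0.0854
t 50.23 grasp [ 0.5054 -0.0031  0.2373] phi 92.47 w 0.0854 units [5.157 1.928 2.538] turn 0.0 mm [ 102.2  314.1 -152.3]
```

```bash
python3 -m inch '[{"fingers":1,"dp":[0.4,0.15,0],"turn":0},{"fingers":1,"dp":[0.8,0.3,0],"turn":0},{"fingers":1,"dp":[0.8,0.3,0],"turn":0},{"fingers":1,"dp":[0.8,0.3,0],"turn":0},{"fingers":1,"dp":[0.8,0.3,0],"turn":0},{"fingers":1,"dp":[0.8,0.3,0],"turn":0},{"fingers":1,"dp":[0.5,0.18,0],"turn":0},{"fingers":1,"dp":[0.26,0.07,0],"turn":0},{"fingers":1,"dp":[0,0,0.8],"turn":0},{"fingers":1,"dp":[0,0,0.8],"turn":0},{"fingers":1,"dp":[0,0,0.6],"turn":0},{"fingers":1,"dp":[0,0,0.35],"turn":0},{"fingers":1,"dp":[0,0,0],"turn":0},{"fingers":1,"dp":[0,0,0],"turn":0},{"fingers":1,"dp":[0,0,0],"turn":0}]' 40
python3 - <<'E'
from h import *
to(.6076,.311,.085)
E
python3 -m inch '[{"fingers":-1,"dp":[0,0,0],"turn":0},{"fingers":-1,"dp":[0,0,0],"turn":0},{"fingers":-1,"dp":[0,0,0],"turn":0},{"fingers":-1,"dp":[0,0,0],"turn":0},{"fingers":-1,"dp":[0,0,0],"turn":0},{"fingers":-1,"dp":[0,0,0],"turn":0},{"fingers":-1,"dp":[0,0,-0.3],"turn":0},{"fingers":-1,"dp":[0,0,-0.7],"turn":0},{"fingers":-1,"dp":[0,0,-0.8],"turn":0},{"fingers":-1,"dp":[0,0,-0.8],"turn":0},{"fingers":-1,"dp":[0,0,-0.8],"turn":0},{"fingers":-1,"dp":[0,0,0],"turn":0},{"fingers":-1,"dp":[0,0,0],"turn":0}]' 40
python3 - <<'E'
from h import *
to(.5042,.0798,.093)
E
```

```text
time_s: 52.1
eef_pos: [0.6078, 0.3111, 0.2429]
eef_rot: [[-0.043, 0.999, 0.003], [0.999, 0.043, 0.001], [0.001, 0.003, -1.0]]
contact_force: [0.7, -1.0, -0.2]
grip_width: 0.0852
t 52.1 grasp [0.6083 0.3112 0.0879] phi 92.48 w 0.0852 units [-0.003 -0.012  0.048] turn 0.0 mm [-0.7 -0.2 -2.9]
time_s: 53.72
eef_pos: [0.6064, 0.3107, 0.4439]
eef_rot: [[-0.043, 0.999, -0.002], [0.999, 0.043, -0.001], [-0.001, -0.002, -1.0]]
contact_force: [-0.2, -0.3, -2.6]
grip_width: 0.0429
t 53.73 grasp [0.606  0.3105 0.2889] phi 92.48 w 0.0429 units [-3.768 -1.861  3.265] turn 0.0 mm [-101.8 -230.7 -195.9]
```

```bash
python3 -m inch '[{"fingers":-1,"dp":[-0.4,-0.2,0],"turn":0},{"fingers":-1,"dp":[-0.7,-0.35,0],"turn":0},{"fingers":-1,"dp":[-0.75,-0.37,0],"turn":0},{"fingers":-1,"dp":[-0.75,-0.37,0],"turn":0},{"fingers":-1,"dp":[-0.68,-0.34,0],"turn":0},{"fingers":-1,"dp":[-0.5,-0.23,0],"turn":0},{"fingers":-1,"dp":[0,0,0.4],"turn":0},{"fingers":-1,"dp":[0,0,0.8],"turn":0},{"fingers":-1,"dp":[0,0,0.8],"turn":0},{"fingers":-1,"dp":[0,0,0.6],"turn":0},{"fingers":-1,"dp":[0,0,0.3],"turn":0},{"fingers":-1,"dp":[0,0,0],"turn":0},{"fingers":-1,"dp":[0,0,0],"turn":0},{"fingers":-1,"dp":[0,0,0],"turn":0}]' 40
python3 - <<'E'
from h import *
to(.5042,.079,.093)
E
```

```text
time_s: 55.48
eef_pos: [0.5056, 0.0795, 0.2716]
eef_rot: [[-0.043, 0.999, 0.001], [0.999, 0.043, -0.0], [-0.0, 0.001, -1.0]]
contact_force: [0.1, 0.0, -1.0]
grip_width: 0.0427
t 55.48 grasp [0.5059 0.0795 0.1166] phi 92.48 w 0.0427 units [-0.006 -0.028  0.394] turn 0.0 mm [ -1.7  -0.5 -23.6]
```

Place, then retreat up and back so the scene can be checked.

```bash
python3 -m inch '[{"fingers":-1,"dp":[0,-0.02,0.2],"turn":0},{"fingers":-1,"dp":[0,0,0.12],"turn":0},{"fingers":-1,"dp":[0,0,0.06],"turn":0},{"fingers":-1,"dp":[0,0,0],"turn":0},{"fingers":-1,"dp":[0,0,0],"turn":0},{"fingers":0.2,"dp":[0,0,0],"turn":0},{"fingers":1,"dp":[0,0,0],"turn":0},{"fingers":1,"dp":[0,0,0],"turn":0},{"fingers":1,"dp":[0,0,0],"turn":0},{"fingers":1,"dp":[0,0,-0.4],"turn":0},{"fingers":1,"dp":[0,0,-0.9],"turn":0},{"fingers":1,"dp":[0,0,-0.9],"turn":0},{"fingers":1,"dp":[0,0,-0.9],"turn":0},{"fingers":1,"dp":[-0.5,-0.5,-0.4],"turn":0},{"fingers":1,"dp":[-0.5,-0.5,0],"turn":0},{"fingers":1,"dp":[0,0,0],"turn":0},{"fingers":1,"dp":[0,0,0],"turn":0},{"fingers":1,"dp":[0,0,0],"turn":0}]' 40
python3 - <<'E'
from h import *
d=grab('wrist'); cv2.imwrite('pics/w8.png',cv2.resize(d['img'][:,:,::-1],(800,600)))
grab('scene','s4.png')
E
```

```text
time_s: 57.72
eef_pos: [0.4476, 0.0173, 0.4579]
eef_rot: [[-0.044, 0.999, 0.0], [0.999, 0.044, 0.0], [0.0, 0.0, -1.0]]
contact_force: [1.0, 0.4, -0.3]
grip_width: 0.0857
```

View pics/w8.png

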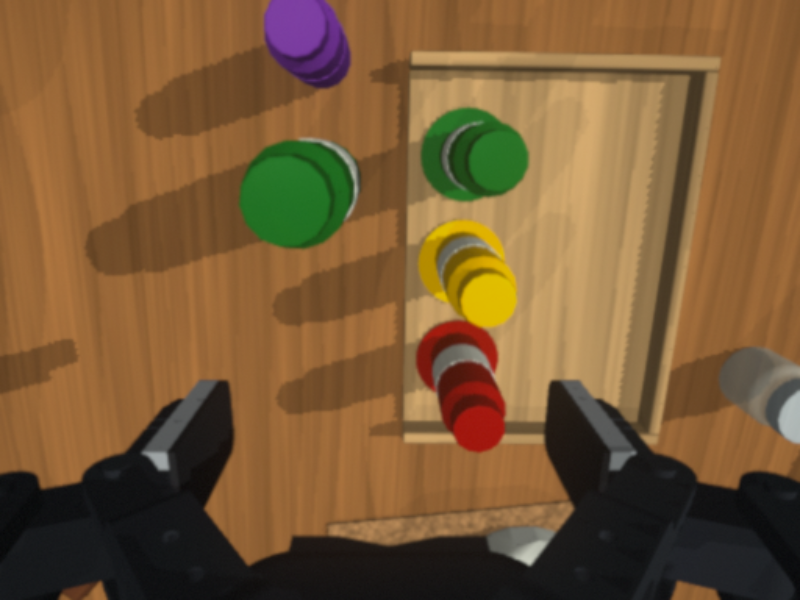

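View pics/s4.png

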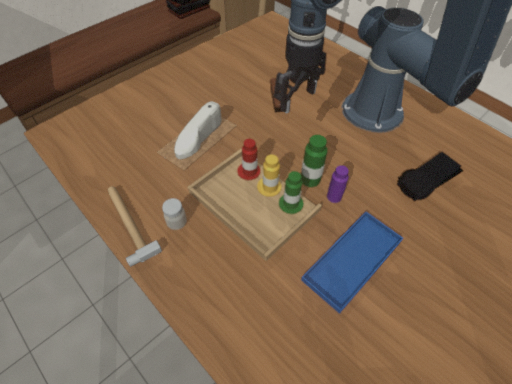

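The three bottles stand on discs of their own colour; cap tops in w8 are at green (498,158), yellow (489,297) and red (479,426). The last is on the mat at scene (198,130) and the jar is still at (173,213). One numeric check of cap tops against discs follows.

Run:
```python
from h import *
np.set_printoptions(precision=1,suppress=True)
d=grab('wrist')
for n,p,c in(('G',(498,158),(.5042,.0798)),('Y',(489,299),(.5072,-.004)),('R',(479,426),(.5102,-.088))):
    print(n,'cap top minus disc mm',(plane(d,[np.array(p)*.64],.131)[0,:2]-c)*1000)
```

```text
G cap top minus disc mm [0.4 1.5]
Y cap top minus disc mm [0.2 5.3]
R cap top minus disc mm [-0.8  5.7]
```

```bash
python3 -c "
from bench import env
print(env.hand_in())"
```

```text
the job is handed in; nothing more can be done
None
```

The job is handed in, at about 58 s of the 144 s allowed. I stood all three bottles in the tray, laid the last on the mat and put each bottle back on its own disc. The large green lookalike and the purple bottle were left alone. `hand_in()` gives no verdict, so what follows are my own checks.

- **Bottles:** in the last wrist picture all three stand upright on their own colours. Cap-top offsets from the disc centres are about 2 mm for green, 5 mm for yellow and 6 mm for red, against the 13 mm limit. The wrist view showed about 3 mm of the same offset for yellow and red before I moved anything, so the true error is probably smaller.
- **Last:** its heel hole and the sides of its waist are within about 2 mm of centred on the mat, and the jaw heading matched the mat's. From the pictures the last's outline looked turned by up to 5° against both the stand and the mat, which may just be its shape; the limit is 10°. I read the heel edge as about 11 mm past where it should be, but that depended on guessing its height. The toe margin of about 20 mm fits a centred last.
- **Mat position:** the side and scene cameras disagreed by about 6 mm, so I used the average with the wrist view, which a later wrist measurement matched to about 2 mm.
- **Glass jar:** it is in the same place in the last picture, and the gripper is well clear of everything.

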